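# Run a contact coupon on the hand-cranked wear tester

## Task

Using the scraper block, wipe every loose metal offcut off the tester's table into the tray at the table's near end, without touching the offcuts with the fingers as they are sharp, and stand the scraper back on the tester's side shelf. Then take the coupon from the foam pad and slide it on the table until the round contact nearer to its handle lies under the probe tip, turn the crank clockwise up to the index rib and from there exactly two full turns; slide the coupon so that the farther contact lies under the tip and crank exactly three full turns more, ending each count at the rib. Finally lay the coupon back on the foam pad, and leave the other things on the bench alone.

Things in the scene. Friction and masses are not known exactly. Their poses are not given: they have to be found in the camera images.
- tester: Grey hand-cranked wear tester fixed on the worktop: base, a post at its far side, a table and a head. Origin on the worktop plane straight below the probe tip; x points away from the robot along the table's length, y left, z up; yaw -16 to +7 degrees. In this frame the post begins at x = +63 mm, and the head is a bar 46 mm wide from x = -20 mm back to the post, z = 190 to 226 mm
- tester_tip (a point): lower end of the fixed pointed steel probe under the head, 10 mm above the table top. The crank's axis is the vertical line through this point
- tester_table (a point): point on the table top, on its centre line, 100 mm nearer the robot than the tip, amid the offcuts. The aluminium table top is level at z = 150 mm and reaches from tester x = -150 mm (near edge) to +67 mm, y = -60 to +60 mm; lips 5 mm wide and 8 mm high run along both long sides (110 mm clear between them)
- tester_tray (a point): centre of the floor of the offcut tray hung on the table's near end: inside 44 mm along the tester's x by 128 mm, floor 24 mm below the table top; its outer walls stand 6 mm above the table top, its wall on the table's side 4 mm below
- tester_shelf (a point): centre of the top of the small side shelf on the tester's right, level with the table top (z = 150 mm), at tester x = -20, y = -110.5 mm; inside 112 mm (along x) by 101 mm (along y) between lips 8 mm high
- tester_index (a point): brass index rib on the top of the head, 64 mm from the crank axis on the far side (tester's +x direction); the crank is at the rib when its arm points to it
- crank (a joint): angle of the crank in rad, growing clockwise seen from above over many turns; 0, 6.283, 12.566 .. are where the arm points to the index rib. It starts a part of a turn short of the rib (-1.0 to -0.3) and stays where it is left; 0.05 N m turns it
- crank_knob (a point): middle of the crank's upright black knob (17 mm diameter, 40 mm tall, spins freely on the crank arm), 40 mm from the crank axis; its top is 279.5 mm and the top of the crank arm 239 mm above the worktop. Grasped from above it can be led round the circle without turning the gripper
- coupon: green flat test coupon, 150 x 50 x 6 mm, with an upright black handle block near one end and two brass contact discs of 12 mm diameter on its top. Origin at the centre of its underside; x runs along its length from the handle end to the contact end, z up; 110 g, centre of mass about 30 mm from the handle. It starts on the foam pad
- coupon_grip (a point): middle of the coupon's handle block, at x = -60 mm, 28 mm above the coupon's underside; the block is 14 mm along x, 28 mm along y, and rises from 6 to 46 mm above the underside
- contact_near (a point): centre of the contact disc nearer to the handle, on the coupon's top face at x = +24, y = +7 mm of the coupon
- contact_far (a point): centre of the contact disc farther from the handle, on the coupon's top face at x = +57, y = -7 mm of the coupon
- pad_top (a point): centre of the top face of the pale blue foam pad (85 x 120 x 12 mm, fixed and firm) on the worktop to the right of the board vise; the vise, 97 mm high, stands between it and the tester
- scraper: scraper block standing on the tester's side shelf: foot 30 x 76 x 22 mm (x, y, z) with a rubber sole, upright black stem on its middle. Origin at the centre of its underside; the two long upright faces (across its x axis) do the wiping; 140 g
- scraper_grip (a point): middle of the scraper's stem, 42 mm above its underside; the stem is 18 mm along x, 26 mm along y and rises from 22 to 62 mm above the underside
- chip_0_c (a point): centre of a sharp loose dark steel offcut 18 x 12 x 6 mm that lies flat on the table (three to six are present, all on the near part, at least 65 mm nearer the robot than the tip)
- chip_1_c (a point): centre of a sharp loose dark steel offcut 18 x 12 x 6 mm that lies flat on the table (three to six are present, all on the near part, at least 65 mm nearer the robot than the tip)
- chip_2_c (a point): centre of a sharp loose dark steel offcut 18 x 12 x 6 mm that lies flat on the table (three to six are present, all on the near part, at least 65 mm nearer the robot than the tip)
- chip_3_c (a point): centre of a sharp loose dark steel offcut 18 x 12 x 6 mm that lies flat on the table (three to six are present, all on the near part, at least 65 mm nearer the robot than the tip)
- chip_4_c (a point): centre of a sharp loose dark steel offcut 18 x 12 x 6 mm that lies flat on the table (three to six are present, all on the near part, at least 65 mm nearer the robot than the tip)
- chip_5_c (a point): centre of a sharp loose dark steel offcut 18 x 12 x 6 mm that lies flat on the table (three to six are present, all on the near part, at least 65 mm nearer the robot than the tip)
- heat_sink: bystander: finned heat sink 40 x 50 x 23 mm on the worktop at the far left; leave it alone
- plug_shell: bystander: grey connector shell 40 x 52 x 12 mm on the worktop at the left; leave it alone
- roll: bystander: roll of green tape 82 x 82 x 24 mm lying on the worktop behind the vise; leave it alone

How it is judged (in metres and radians):
On the way, in this order (a step that is already met when the one before it is completed fails the run):
1. all offcuts lie in the tray, wiped off before the coupon is loaded and before the crank is turned past the rib (x of chip_0_c in the frame of tester between -0.202 and -0.148 m and y of chip_0_c in the frame of tester between -0.068 and 0.068 m and z of chip_0_c in the frame of tester between 0.12 and 0.149 m and x of chip_1_c in the frame of tester between -0.202 and -0.148 m and y of chip_1_c in the frame of tester between -0.068 and 0.068 m and z of chip_1_c in the frame of tester between 0.12 and 0.149 m and x of chip_2_c in the frame of tester between -0.202 and -0.148 m and y of chip_2_c in the frame of tester between -0.068 and 0.068 m and z of chip_2_c in the frame of tester between 0.12 and 0.149 m and x of chip_3_c in the frame of tester between -0.202 and -0.148 m and y of chip_3_c in the frame of tester between -0.068 and 0.068 m and z of chip_3_c in the frame of tester between 0.12 and 0.149 m and x of chip_4_c in the frame of tester between -0.202 and -0.148 m and y of chip_4_c in the frame of tester between -0.068 and 0.068 m and z of chip_4_c in the frame of tester between 0.12 and 0.149 m and x of chip_5_c in the frame of tester between -0.202 and -0.148 m and y of chip_5_c in the frame of tester between -0.068 and 0.068 m and z of chip_5_c in the frame of tester between 0.12 and 0.149 m and value of joint crank below 0.6 rad), for 0.2 s.
2. the contact nearer the handle lies under the tip (within 6 mm), the coupon flat on the table, the crank not yet past the rib (horizontal distance between contact_near and tester_tip below 0.006 m and height (world z) of contact_near between 0.153 and 0.1595 m and angle between coupon's own z axis and vertical below 0.05 rad and value of joint crank below 0.6 rad), for 0.2 s.
3. crank stopped at the rib after exactly two turns (within 20 degrees), that contact under the tip (value of joint crank between 12.2164 and 12.9164 rad and horizontal distance between contact_near and tester_tip below 0.006 m and height (world z) of contact_near between 0.153 and 0.1595 m and angle between coupon's own z axis and vertical below 0.05 rad and velocity of joint crank between -0.1 and 0.1 rad/s), for 0.2 s.
4. the farther contact lies under the tip, the crank still at two turns (value of joint crank between 12.2164 and 12.9164 rad and horizontal distance between contact_far and tester_tip below 0.006 m and height (world z) of contact_far between 0.153 and 0.1595 m and angle between coupon's own z axis and vertical below 0.05 rad), for 0.2 s.
5. crank stopped at the rib after exactly three turns more (within 20 degrees), the farther contact under the tip (value of joint crank between 31.0659 and 31.7659 rad and horizontal distance between contact_far and tester_tip below 0.006 m and height (world z) of contact_far between 0.153 and 0.1595 m and angle between coupon's own z axis and vertical below 0.05 rad and velocity of joint crank between -0.1 and 0.1 rad/s), for 0.2 s.
At the end, for the whole second after the job is handed in: Every offcut lies in the tray; the coupon lies flat on the foam pad, its centre within 40 mm of the pad's centre; the scraper stands upright on the side shelf; the crank is at the index rib after five turns in all (within 20 degrees); all at rest and released (x of chip_0_c in the frame of tester between -0.202 and -0.148 m and y of chip_0_c in the frame of tester between -0.068 and 0.068 m and z of chip_0_c in the frame of tester between 0.12 and 0.149 m and x of chip_1_c in the frame of tester between -0.202 and -0.148 m and y of chip_1_c in the frame of tester between -0.068 and 0.068 m and z of chip_1_c in the frame of tester between 0.12 and 0.149 m and x of chip_2_c in the frame of tester between -0.202 and -0.148 m and y of chip_2_c in the frame of tester between -0.068 and 0.068 m and z of chip_2_c in the frame of tester between 0.12 and 0.149 m and x of chip_3_c in the frame of tester between -0.202 and -0.148 m and y of chip_3_c in the frame of tester between -0.068 and 0.068 m and z of chip_3_c in the frame of tester between 0.12 and 0.149 m and x of chip_4_c in the frame of tester between -0.202 and -0.148 m and y of chip_4_c in the frame of tester between -0.068 and 0.068 m and z of chip_4_c in the frame of tester between 0.12 and 0.149 m and x of chip_5_c in the frame of tester between -0.202 and -0.148 m and y of chip_5_c in the frame of tester between -0.068 and 0.068 m and z of chip_5_c in the frame of tester between 0.12 and 0.149 m and horizontal distance between coupon and pad_top below 0.04 m and height (world z) of coupon between 0.008 and 0.018 m and angle between coupon's own z axis and vertical below 0.1 rad and linear speed of each of coupon, scraper below 0.02 m/s and value of joint crank between 31.0659 and 31.7659 rad and velocity of joint crank between -0.1 and 0.1 rad/s and angle between scraper's own z axis and vertical below 0.15 rad and height (world z) of scraper between 0.145 and 0.156 m and x of scraper in the frame of tester between -0.08 and 0.04 m and y of scraper in the frame of tester between -0.165 and -0.06 m); the robot touches nothing.
It fails at once if the fingers touch an offcut (contact force between the fingers and chip_0 above 1 N or contact force between the fingers and chip_1 above 1 N or contact force between the fingers and chip_2 above 1 N or contact force between the fingers and chip_3 above 1 N or contact force between the fingers and chip_4 above 1 N or contact force between the fingers and chip_5 above 1 N).
It fails at once if the crank goes more than 45 degrees past two turns with the contact nearer the handle under the tip (value of joint crank above 13.3664 rad and horizontal distance between contact_near and tester_tip below 0.012 m).
It fails at once if the crank goes more than 45 degrees past five turns (value of joint crank above 32.2159 rad).
It fails at once if the heat sink, the connector or the tape roll is moved more than 30 mm (distance of any of heat_sink, plug_shell, roll from where it was at the start of the episode above 0.03 m).
Of chip_0, chip_1, chip_2, chip_3, chip_4, chip_5 only 3 to 6 are there at a start; the rules pass over those that are not, and their reading is None.
At some moment in a run one of coupon may be knocked a few centimetres aside while the robot is not near it.
Once in a run the grip may slacken for a moment while it holds something.
It also fails if it takes over 210 s, if anything falls off the work surface, if the arm or the gripper's body presses on something with over 40 N, if the wrist force passes 120 N, or if a joint passes its speed limit or range.

## Robot

A 6-joint arm with a two-finger parallel gripper is mounted at the origin on a cart in front of the work surface, level with it; the furniture and walls round the work are solid. World frame = base frame: x ahead of the robot, y to its left, z up, the work surface at z = 0. Lengths are in m, angles in degrees, forces in N, time in s.
With the tool pointing down it reaches from about 0.375 to 0.9 m from the base axis. Payload 3.1 kg.
Tool frame: the origin (TCP) lies at the very end of the fingers, on their centre line; the grasp point (between the pads) lies 19 mm behind it; z points along the fingers, y is the line along which they close (so a half turn about z gives the same grasp; the last joint's range is limited). The gripper opens to 87 mm and grips with 3 to 60 N. Pads are 19 mm wide; open, the fingers measure 117 mm over their backs; the gripper's body (75 mm by 190 mm) begins 51 mm behind the grasp point.
Start: joints at [-73.425, 30.224, 82.088, -0, 67.689, -10.227], TCP at [0.282, -0.558, 0.223] pointing down, gripper open.
Joint ranges: [-176.69, 176.69], [-43.24, 126.21], [12.49, 139.97], [-82, 262], [0, 151.66], [-163.58, 163.58]. Speed limits (degrees/s): [159.86, 159.86, 180, 180, 180, 180].

## Interface

Orientations are given as a 3x3 rotation matrix whose columns are the frame's x, y, z axes.
In Python, from rig import bot gives the robot as it stands.
- The arm moves only by the tool move_arm, never from a script. Its argument "increments" is a list of rows, each an object with "xyz": the shift along the tool's x, y, z in mm, a list of three; "roll": the turn about the tool's z in rad; "grip": the opening in per cent of the stroke, from 0 (shut) to 100 (fully open). A call has 1 to 5 rows; each row shifts and turns the commanded pose from where the row before left it, along the tool's axes as they then stand; what a row does not reach is not made up. A row lasts 1/12 s, in which the tool goes at most 41.7 mm and 7.16 degrees, less where a joint would pass 70% of its speed; a pose out of reach is approached as far as the arm can. A call is refused whole if a number of a shift passes 41.7 or a number of a turn 0.125, either way. A call with a gripper value outside its range is refused whole. The fingers move at their own pace and stop on an object; the grip force is fixed at half the most. Time passes only in rows, so rows that do not move let the fingers close. It gives the time, the measured TCP pose, the force, the opening and the grip force at its end, in the units of the state.
- bot.read_state(): the state, without advancing time (a new reading comes with each control period).
- bot.capture(name): name is "scene" or "top" or "wrist"; returns (picture, depth): 400x640x3 uint8, red, green, blue; 400x640 float32, m along the optical axis (not along the pixel's ray), 0 where there is no reading.
- bot.camera_model(name): a dict with "intrinsics" (3x3 intrinsics, pixels), "rvec" (rotation vector, rad) and "tvec" (3), from world to camera coordinates, as OpenCV has them; the wrist camera has in their place "tool_from_camera" (4x4, takes a point from camera to tool coordinates, whose origin is the TCP and whose axes are the flange's). Camera axes: x right, y down, z forward; pixel columns grow to the right and rows downward; lengths in m; the calibration is good to about 2 mm. A picture is of the moment at which its call begins: read the wrist's pose just before it. camera_model takes no time and is no camera call.
- bot.hand_in(): hands the job in; it is judged then, once.
Trained networks look in the newest picture that a camera, given by its name, has taken for a name from the list of things; names that differ only in an ending like _2 or _b are one class to them, and where a whole thing is asked for, a point or a joint stands for the part that bears it (a point fixed in the world has none). Each returns a list of dicts, best first, with "conf" (0 to 1); they miss things now and then, are a little off and sometimes report something else, mostly with a low value. They report only what shows in the picture. A call takes as long as a camera call.
- bot.spot_in(label, camera): "at" ([x, y, z] in m, in the coordinates of the camera as it stood for that picture, good to about 4 mm: the middle of the surface that is visible of it).
- bot.trace(label, camera): "mask" (400x640 bool, what is visible of it).
The state is a dict: "time_s": time; "joint_positions": joint angles; "qvel": joint speeds; "tau": joint torques, N m; "position": TCP position; "tcp_rot": TCP orientation; "force": force on the tool from outside, world axes, zero at the start; "moment": the same for the moment, N m; "opening": opening from 0.0 (shut) to 1.0 (fully open); "grasp_force": force on a finger pad.
Only numpy, scipy, OpenCV 4.12 (cv2) and the standard library are available. Lean on these libraries where they do the work, as an engineer would, in place of code of your own. Each camera call takes 0.05 s, during which the arm holds its last target. There are 200 camera calls.

## Working session

There is one attempt and no reset: what is moved stays moved. The work goes in short steps, Python scripts to look and compute and a tool call to move; the robot and the scene stay as the last step left them, time stands still between calls to the robot, and variables do not carry over. Pictures are saved under pics/ and viewed, at most 14 in all, crops included, and the job is handed in when it is done.

Besides the shell and the picture viewer there is one more tool, called after "Call:" by a JSON object that holds its "name" and its "arguments", one argument or row to a line. move_arm: Moves the arm, as the interface text tells. Its arguments: {"type":"object","properties":{"increments":{"type":"array"}},"required":["increments"]}

```bash
mkdir -p pics; cat > h.py <<'E'
import numpy as np, cv2
from rig import bot
def T(name):
    m=bot.camera_model(name)
    if 'rvec' in m:
        R=cv2.Rodrigues(np.array(m['rvec'],float))[0]; t=np.array(m['tvec'],float).ravel()
        M=np.eye(4); M[:3,:3]=R.T; M[:3,3]=-R.T@t
    else:
        s=bot.read_state(); W=np.eye(4); W[:3,:3]=s['tcp_rot']; W[:3,3]=s['position']
        M=W@np.array(m['tool_from_camera'])
    return M,np.array(m['intrinsics'],float)
def snap(name,fn=None):
    M,K=T(name); im,d=bot.capture(name)
    if fn: cv2.imwrite(fn,im[:,:,::-1])
    return M,K,im,d
def cloud(M,K,d):
    v,u=np.mgrid[:d.shape[0],:d.shape[1]]
    P=np.stack([(u-K[0,2])/K[0,0]*d,(v-K[1,2])/K[1,1]*d,d],-1)
    W=P@M[:3,:3].T+M[:3,3]; W[d<=0]=np.nan
    return W
def spot(label,name,M):
    return [(round(o['conf'],2),np.round(M[:3,:3]@np.array(o['at'])+M[:3,3],4).tolist()) for o in bot.spot_in(label,name)]
E
python3 - <<'E'
from h import *
print(bot.read_state())
for c in ('scene','top'):
    M,K,im,d=snap(c,f'pics/{c}0.png'); print(c,M.round(3).tolist(),K.tolist())
    np.save(f'/tmp/{c}.npy',cloud(M,K,d))
    for l in ['tester','crank_knob','coupon','coupon_grip','contact_near','contact_far','pad_top','scraper','scraper_grip','chip_0_c','tester_tray','tester_index','tester_tip','roll']:
        print(l,spot(l,c,M)[:7])
E
```

```text
{'time_s': 0.0, 'joint_positions': array([-7.34231972e+01,  3.02792781e+01,  8.21568660e+01, -7.09611242e-04,
        6.76885582e+01, -1.02275404e+01]), 'qvel': array([ 0.02602256, -0.09824182, -0.02806966, -0.08267452, -0.0209421 ,
       -0.03894895]), 'tau': array([-6.95508716e-04, -4.40045106e+01, -1.76589704e+01,  6.31265296e-02,
        5.83059294e-02, -1.55590633e-04]), 'position': array([ 0.2816483 , -0.55711806,  0.22156562]), 'tcp_rot': array([[ 8.92549631e-01,  4.50948731e-01, -6.31927217e-04],
       [ 4.50949017e-01, -8.92547279e-01,  2.08273606e-03],
       [ 3.75182262e-04, -2.14391225e-03, -9.99997631e-01]]), 'force': array([ 0.1945304 , -0.50501675, -0.39987202]), 'moment': array([-0.01919489, -0.00815239, -0.01844372]), 'grasp_force': 0.0, 'opening': 0.9960654819246054}
scene [[0.836, -0.37, 0.404, 0.01], [-0.548, -0.541, 0.638, -0.848], [-0.017, -0.755, -0.655, 1.101], [0.0, 0.0, 0.0, 1.0]] [[401.49878825690735, 0.0, 319.5087194287546], [0.0, 401.49878825690735, 201.96888673786358], [0.0, 0.0, 1.0]]
tester [(0.71, [0.6258, -0.1247, 0.1503])]
crank_knob [(0.57, [0.6
[... 988 characters left out ...]
[(0.83, [0.5734, -0.129, 0.1512]), (0.67, [0.668, -0.3187, 0.0257])]
crank_knob [(0.61, [0.637, -0.1024, 0.2407])]
coupon [(0.56, [0.5443, -0.4689, 0.016])]
coupon_grip [(0.95, [0.5442, -0.4658, 0.0198])]
contact_near [(0.83, [0.5427, -0.4665, 0.0173])]
contact_far [(0.67, [0.545, -0.4697, 0.0158])]
pad_top [(0.51, [0.5514, -0.4955, 0.0119])]
scraper [(0.52, [0.6248, -0.2062, 0.1735])]
scraper_grip [(0.56, [0.6237, -0.2081, 0.1746])]
chip_0_c [(0.39, [0.5418, -0.4677, 0.0106])]
tester_tray [(0.72, [0.5662, -0.1297, 0.152])]
tester_index [(0.82, [0.5665, -0.1252, 0.1482]), (0.66, [0.6339, -0.1033, 0.2399])]
tester_tip [(0.55, [0.5702, -0.1268, 0.1522])]
roll [(0.61, [0.668, -0.3211, 0.0227])]
```

```bash
python3 - <<'E'
import cv2,numpy as np
a=cv2.imread('pics/top0.png')[40:340,220:620]; cv2.imwrite('pics/a.png',cv2.resize(a,(800,600),interpolation=cv2.INTER_CUBIC))
E
```

```text
(no output)
```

View pics/a.png

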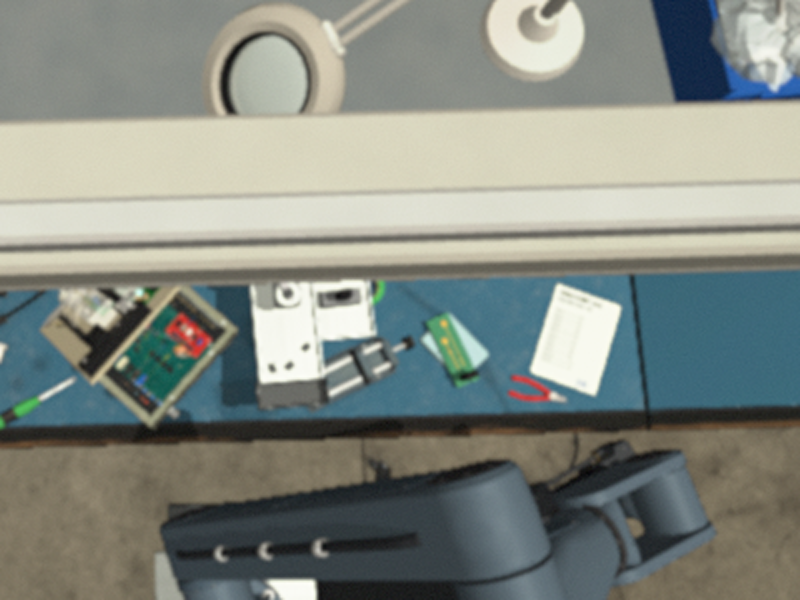

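View pics/scene0.png

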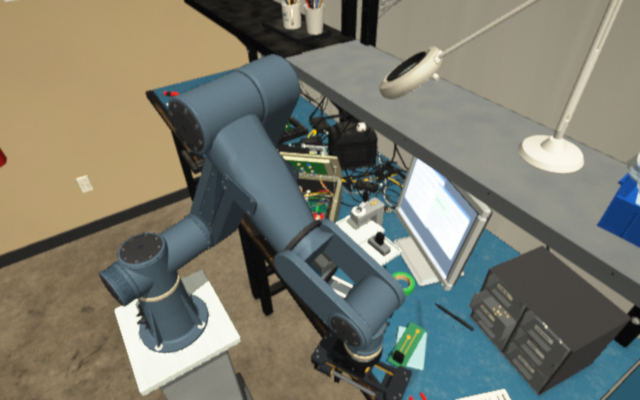

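```bash
python3 - <<'E'
import numpy as np,cv2
from h import *
print(np.array(bot.camera_model('wrist')['tool_from_camera']).round(3).tolist())
W=np.load('/tmp/top.npy'); 
def box(lo,hi,x0=.4,x1=.9,y0=-.35,y1=.05):
    m=(W[...,2]>lo)&(W[...,2]<hi)&(W[...,0]>x0)&(W[...,0]<x1)&(W[...,1]>y0)&(W[...,1]<y1)
    P=W[m]; r=cv2.minAreaRect(P[:,:2].astype(np.float32)); print(lo,hi,len(P),np.round(r[0],4),np.round(r[1],4),round(r[2],2)); return P
box(.146,.154); box(.12,.16); box(.215,.25)
S=np.load('/tmp/scene.npy'); m=(S[...,2]>.25)&(S[...,0]>.4)&(S[...,1]<.1)
P=S[m]; print('high in scene', [np.nanpercentile(P[:,i],[0,5,50,95,100]).round(3).tolist() for i in range(3)] )
m=(W[...,2]>.3)&(W[...,0]>.4)&(abs(W[...,1]+.1)<.2); P=W[m]; print([np.nanpercentile(P[:,i],[0,1,5,50,95]).round(3).tolist() for i in range(3)])
pm=(W[...,2]>.005)&(W[...,2]<.03)&(W[...,0]>.45)&(W[...,0]<.65)&(W[...,1]<-.38)&(W[...,1]>-.56);P=W[pm];print(np.nanmedian(P,0),cv2.minAreaRect(P[:,:2].astype(np.float32)))
E
```

```text
[[0.0, -0.962, -0.272, 0.074], [1.0, 0.001, -0.001, -0.001], [0.001, -0.272, 0.962, -0.162], [0.0, 0.0, 0.0, 1.0]]
0.146 0.154 1523 [ 0.5492 -0.1609] [0.2374 0.2243] 1.33
0.12 0.16 2421 [ 0.5484 -0.1618] [0.2387 0.2286] 1.22
0.215 0.25 151 [ 0.6264 -0.1496] [0.1353 0.0414] 86.64
high in scene [[0.611, 0.728, 0.942, 1.167, 1.175], [-0.802, -0.696, -0.351, 0.009, 0.1], [0.25, 0.359, 0.509, 0.77, 0.878]]
[[0.465, 0.466, 0.467, 0.524, 1.159], [-0.3, -0.291, -0.27, -0.087, 0.082], [0.324, 0.42, 0.49, 1.15, 1.218]]
[ 0.55055216 -0.46932009  0.01280573] ((0.5501416325569153, -0.47004061937332153), (0.17920798063278198, 0.19966597855091095), 89.88597106933594)
```

Call:
{"name": "move_arm", "arguments": {
  "increments": [
    {"xyz":[0,0,-35],"roll":0.117,"grip":100},
    {"xyz":[0,0,-35],"roll":0.117,"grip":100},
    {"xyz":[0,0,-35],"roll":0.117,"grip":100},
    {"xyz":[0,0,-35],"roll":0.117,"grip":100}
  ]
}}

```text
time_s: 1.83
position: [0.2818, -0.5575, 0.364]
tcp_rot: [[1.0, -0.006, -0.0], [-0.006, -1.0, 0.001], [-0.0, -0.001, -1.0]]
force: [0.8, -1.1, 0.2]
opening: 1.004
grasp_force: 0.0
```

Call:
{"name": "move_arm", "arguments": {
  "increments": [
    {"xyz":[17,-32,0],"roll":0,"grip":100},
    {"xyz":[17,-32,0],"roll":0,"grip":100},
    {"xyz":[17,-32,0],"roll":0,"grip":100},
    {"xyz":[17,-32,0],"roll":0,"grip":100},
    {"xyz":[17,-32,0],"roll":0,"grip":100}
  ]
}}

```text
time_s: 2.25
position: [0.3672, -0.3963, 0.3627]
tcp_rot: [[1.0, -0.001, 0.0], [-0.001, -1.0, -0.0], [0.0, 0.0, -1.0]]
force: [0.2, -0.4, 0.6]
opening: 1.001
grasp_force: 0.0
```

Call:
{"name": "move_arm", "arguments": {
  "increments": [
    {"xyz":[17,-32,0],"roll":0,"grip":100},
    {"xyz":[17,-32,0],"roll":0,"grip":100},
    {"xyz":[17,-32,0],"roll":0,"grip":100},
    {"xyz":[17,-32,0],"roll":0,"grip":100},
    {"xyz":[17,-32,0],"roll":0,"grip":100}
  ]
}}

```text
time_s: 2.67
position: [0.4524, -0.2361, 0.3628]
tcp_rot: [[1.0, -0.0, 0.0], [-0.0, -1.0, -0.0], [0.0, 0.0, -1.0]]
force: [0.4, -0.3, -0.1]
opening: 1.002
grasp_force: 0.0
```

Call:
{"name": "move_arm", "arguments": {
  "increments": [
    {"xyz":[17,-32,0],"roll":0,"grip":100},
    {"xyz":[17,-32,0],"roll":0,"grip":100},
    {"xyz":[0,0,0],"roll":0,"grip":100}
  ]
}}

```text
time_s: 2.92
position: [0.4878, -0.1682, 0.3628]
tcp_rot: [[1.0, 0.006, 0.002], [0.006, -1.0, 0.003], [0.002, -0.003, -1.0]]
force: [-1.7, -0.6, 0.3]
opening: 0.998
grasp_force: 0.0
```

```bash
python3 - <<'E'
from h import *
s=bot.read_state(); print(s['position'],s['tcp_rot'].round(3).tolist(),s['joint_positions'].round(1))
M,K,im,d=snap('wrist','pics/w1.png'); print(M.round(3).tolist(),K.tolist()); np.save('/tmp/w1.npy',cloud(M,K,d))
for l in ['tester','crank_knob','scraper','scraper_grip','chip_0_c','tester_tray','tester_index','tester_tip']: print(l,spot(l,'wrist',M)[:7])
E
```

```text
[ 0.48779788 -0.16815339  0.36279324] [[1.0, 0.006, 0.002], [0.006, -1.0, 0.003], [0.002, -0.003, -1.0]] [-31.6  13.4  86.2   0.2  80.4  58. ]
[[0.007, -0.963, -0.271, 0.561], [-1.0, -0.008, 0.003, -0.168], [-0.005, 0.271, -0.963, 0.525], [0.0, 0.0, 0.0, 1.0]] [[326.409202476962, 0.0, 318.06349597881456], [0.0, 326.409202476962, 205.49426340570517], [0.0, 0.0, 1.0]]
tester [(0.94, [0.5839, -0.1297, 0.1522])]
crank_knob [(0.74, [0.6312, -0.1049, 0.2395])]
scraper [(0.73, [0.6274, -0.2124, 0.1727])]
scraper_grip [(0.8, [0.625, -0.2073, 0.1718])]
chip_0_c []
tester_tray [(0.85, [0.5872, -0.1355, 0.1511]), (0.65, [0.6275, -0.209, 0.1725])]
tester_index [(0.83, [0.5853, -0.1318, 0.1483])]
tester_tip [(0.6, [0.5831, -0.1259, 0.1511])]
```

View pics/w1.png

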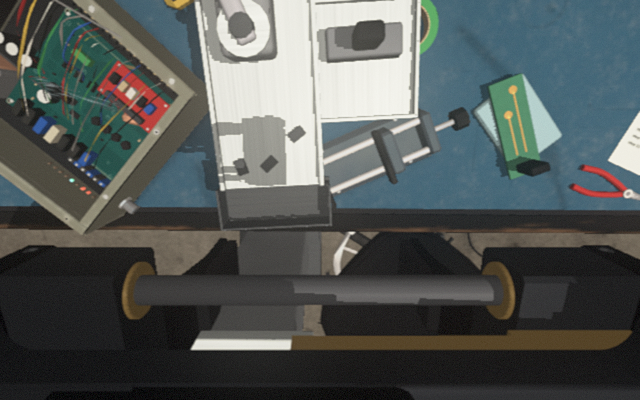

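```bash
cat > fit.py <<'E'
from h import *
W=np.load('/tmp/w1.npy')
im=cv2.imread('pics/w1.png'); g=cv2.cvtColor(im,cv2.COLOR_BGR2GRAY)
def edge(m,ax,sgn,bins,q=98):
    P=W[m]; pts=[]
    o=1-ax
    for b0,b1 in zip(bins[:-1],bins[1:]):
        s=P[(P[:,ax]>=b0)&(P[:,ax]<b1)]
        if len(s)>8: pts.append(s[np.argsort(sgn*s[:,o])[-2]])
    pts=np.array(pts); c=np.polyfit(pts[:,ax],pts[:,o],1)
    r=np.abs(np.polyval(c,pts[:,ax])-pts[:,o]); k=r<np.median(r)*2.5+1e-4; c=np.polyfit(pts[k,ax],pts[k,o],1)
    return c,len(pts),pts[:,2].mean(),np.abs(np.polyval(c,pts[k,ax])-pts[k,o]).max()
top=(W[...,2]>.143)&(W[...,2]<.165)
reg=top&(W[...,1]>-.35)&(W[...,1]<.0)
for nm,m,ax,s,bins in [('left edge y(x)',reg,0,1,np.arange(.50,.66,.006)),('shelf right y(x)',reg,0,-1,np.arange(.59,.66,.006)),
   ('tray near x(y)',reg,1,-1,np.arange(-.19,-.08,.006)),('shelf near x(y)',reg,1,-1,np.arange(-.265,-.205,.006))]:
    c,n,z,r=edge(m,ax,s,bins); print(nm,'slope deg',np.degrees(np.arctan(c[0])).round(2),'const',c[1].round(4),'at mid',np.polyval(c,bins.mean()).round(4),bins.mean().round(3),n,z.round(3),r.round(4))
h=(W[...,2]>.218)&(W[...,2]<.232)&(W[...,1]>-.2)&(W[...,1]<0)
P=W[h]; print('head',len(P),P.min(0).round(3),P.max(0).round(3)); 
h=(W[...,2]>.233)&(W[...,2]<.30)&(W[...,1]>-.2)&(W[...,1]<0); P=W[h]; print('crank',len(P),P.min(0).round(3),P.max(0).round(3)) 
k=(W[...,2]>.262)&(W[...,2]<.29)&(W[...,1]>-.2)&(W[...,1]<0); print('knob top',W[k].mean(0).round(4),k.sum())
k=(W[...,2]>.203)&(W[...,2]<.22)&(W[...,1]>-.27)&(W[...,1]<-.18); P=W[k];print('stem top',P.mean(0).round(4),k.sum(),cv2.minAreaRect(P[:,:2].astype(np.float32)))
k=(W[...,2]>.167)&(W[...,2]<.18)&(W[...,1]>-.28)&(W[...,1]<-.17); P=W[k];print('foot top',P.mean(0).round(4),k.sum(),cv2.minAreaRect(P[:,:2].astype(np.float32)))
for z,ps in [(.156,[(296,132),(270,163),(241,167)])]:
    M=np.array([[0.007,-.963,-.271,.561],[-1,-.008,.003,-.168],[-.005,.271,-.963,.525]])
    for u,v in ps: print((u,v),W[v,u].round(4))
k=(W[...,2]>.03)&(W[...,2]<.09)&(W[...,1]<-.38)&(W[...,0]>.4);P=W[k];print('coupon handle',P.mean(0),k.sum())
P=W[(W[...,2]>.3)&(W[...,0]>.55)]; print('high',len(P))
E
python3 fit.py
```

```text
left edge y(x) slope deg 3.53 const -0.0837 at mid -0.048 0.578 26 0.158 0.0004
shelf right y(x) slope deg 3.14 const -0.3036 at mid -0.2695 0.623 11 0.157 0.0007
tray near x(y) slope deg -3.47 const 0.4222 at mid 0.4304 -0.136 18 0.156 0.0007
shelf near x(y) slope deg -3.41 const 0.5424 at mid 0.5564 -0.235 10 0.157 0.0006
head 2114 [ 0.606 -0.128  0.218] [ 0.651 -0.08   0.232]
crank 999 [ 0.614 -0.116  0.233] [ 0.646 -0.088  0.244]
knob top [nan nan nan] 0
stem top [ 0.6298 -0.2108  0.2108] 689 ((0.6308157444000244, -0.21141445636749268), (0.018425162881612778, 0.026323063299059868), 3.6475212574005127)
foot top [ 0.6285 -0.2093  0.1717] 1788 ((0.6309003233909607, -0.21108800172805786), (0.030436379835009575, 0.07539667189121246), 4.219261169433594)
(296, 132) [ 0.5414 -0.1417  0.1569]
(270, 163) [ 0.5069 -0.1117  0.1561]
(241, 167) [ 0.5021 -0.0787  0.1567]
coupon handle [ 0.48726167 -0.48254868  0.04984079] 364
high 0fit.py:21: RuntimeWarning: Mean of empty slice.
  k=(W[...,2]>.262)&(W[...,2]<.29)&(W[...,1]>-.2)&(W[...,1]<0); print('knob top',W[k].mean(0).round(4),k.sum())
  ret = um.true_divide(
```

Call:
{"name": "move_arm", "arguments": {
  "increments": [
    {"xyz":[0,0,0],"roll":-0.057,"grip":100},
    {"xyz":[35,13,0],"roll":0,"grip":100},
    {"xyz":[35,13,0],"roll":0,"grip":100},
    {"xyz":[35,13,0],"roll":0,"grip":100},
    {"xyz":[35,13,0],"roll":0,"grip":100}
  ]
}}

```text
time_s: 3.78
position: [0.6297, -0.2192, 0.3627]
tcp_rot: [[0.998, 0.055, 0.0], [0.055, -0.998, -0.0], [0.0, 0.0, -1.0]]
force: [0.2, 0.6, 0.2]
opening: 0.996
grasp_force: 0.0
```

Call:
{"name": "move_arm", "arguments": {
  "increments": [
    {"xyz":[0,0,40],"roll":0,"grip":100},
    {"xyz":[0,0,40],"roll":0,"grip":100},
    {"xyz":[0,0,0],"roll":0,"grip":100}
  ]
}}

```text
time_s: 4.03
position: [0.6238, -0.2163, 0.273]
tcp_rot: [[0.998, 0.055, -0.017], [0.056, -0.998, 0.009], [-0.016, -0.01, -1.0]]
force: [-2.3, 0.2, -1.8]
opening: 0.998
grasp_force: 0.0
```

```bash
cat >> h.py <<'E'
O=np.array([.6280,-.1051]); th=np.radians(3.5)
ux=np.array([np.cos(th),np.sin(th)]); uy=np.array([-ux[1],ux[0]])
def tf(p): d=np.array(p[:2])-O; return np.round([d@ux,d@uy],4)
def st():
    s=bot.read_state(); R=np.array(s['tcp_rot']); p=np.array(s['position'])
    print('t',s['time_s'],'tcp',p.round(4),'tester',tf(p),'yaw',np.degrees(np.arctan2(R[1,0],R[0,0])).round(2),'j',np.round(s['joint_positions'],1),'f',np.round(s['force'],1),'open',round(s['opening'],3),s['grasp_force']); return s
E
python3 - <<'E'
from h import *
st()
M,K,im,d=snap('wrist','pics/w2.png'); W=cloud(M,K,d); np.save('/tmp/w2.npy',W)
k=(W[...,2]>.203)&(W[...,2]<.22)&(W[...,1]>-.27)&(W[...,1]<-.18); P=W[k];print('stem top',P.mean(0).round(4),k.sum(),tf(P.mean(0)),cv2.minAreaRect(P[:,:2].astype(np.float32)))
h=(W[...,2]>.222)&(W[...,2]<.23)&(W[...,1]>-.2)&(W[...,1]<0)&(W[...,0]<.8);P=W[h]; print('head',len(P),P.min(0),P.max(0),cv2.minAreaRect(P[:,:2].astype(np.float32)))
k=(W[...,2]>.27)&(W[...,2]<.29)&(W[...,1]>-.2)&(W[...,1]<0); P=W[k];print('knobtop',len(P),P.mean(0).round(4) if len(P) else '')
S=np.load('/tmp/top.npy')
for x0 in np.arange(.6,1.1,.05):
    m=(S[...,0]>x0)&(S[...,0]<x0+.05)&(S[...,1]<.1)&(S[...,1]>-.3); print(x0.round(2),m.sum(),np.nanpercentile(S[m][:,2],[1,50,99]).round(3) if m.sum() else '')
E
```

```text
t 4.0333 tcp [ 0.6238 -0.2163  0.273 ] tester [-0.011  -0.1108] yaw 3.19 j [-28.8  30.8  72.4  -0.   77.9  58. ] f [-2.3  0.2 -1.8] open 0.998 0.0
stem top [ 0.6324 -0.2117  0.2108] 875 [-0.0021 -0.1066] ((0.6314934492111206, -0.21170154213905334), (0.017465781420469284, 0.0254471804946661), 3.4053561687469482)
head 9492 [ 0.60647298 -0.12842707  0.22200109] [ 0.72327086 -0.07472853  0.22999929] ((0.6645209193229675, -0.10407567769289017), (0.11620024591684341, 0.050228577107191086), 4.692285537719727)
knobtop 1734 [ 0.654  -0.1145  0.2788]
0.6 1267 [-0.003  0.15   0.329]
0.65 516 [-0.004  0.008  0.16 ]
0.7 0 
0.75 231 [0.618 0.658 0.67 ]
0.8 1594 [0.507 0.63  0.69 ]
0.85 3375 [0.504 0.644 0.831]
0.9 1392 [0.504 0.509 0.822]
0.95 1013 [0.503 0.508 0.512]
1.0 1571 [0.504 0.508 0.513]
1.05 1363 [0.504 0.508 0.513]
1.1 0
```

View pics/w2.png

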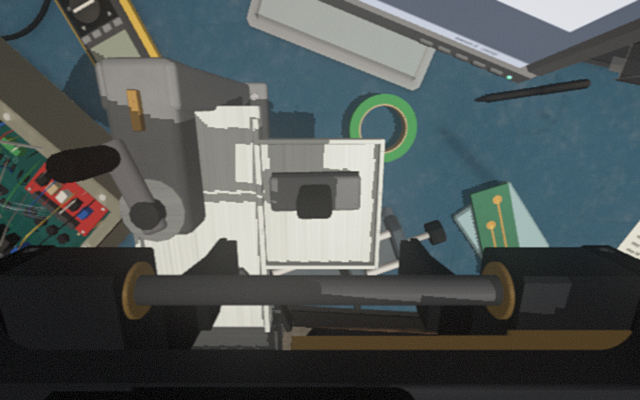

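Call:
{"name": "move_arm", "arguments": {
  "increments": [
    {"xyz":[0,0,20],"roll":0,"grip":100},
    {"xyz":[0,0,0],"roll":0,"grip":100},
    {"xyz":[0,0,0],"roll":0,"grip":100},
    {"xyz":[0,0,0],"roll":0,"grip":100}
  ]
}}

```text
time_s: 4.42
position: [0.6295, -0.2186, 0.2653]
tcp_rot: [[0.998, 0.056, 0.003], [0.056, -0.998, -0.002], [0.003, 0.002, -1.0]]
force: [0.6, 1.7, -0.6]
opening: 0.999
grasp_force: 0.0
```

```bash
python3 - <<'E'
from h import *
st()
W=np.load('/tmp/w2.npy'); 
k=(W[...,2]>.255)&(W[...,2]<.29)&(W[...,1]>-.2)&(W[...,1]<0.02)
for v,u in [(163,85),(160,70),(165,100),(215,147),(108,134),(150,120)]: print((u,v),W[v,u].round(4),tf(W[v,u]) )
n,l,s,c=cv2.connectedComponentsWithStats(k.astype(np.uint8)); print(s,c)
for i in range(1,n):
    P=W[l==i]; 
    if len(P)>100: print(i,P.mean(0).round(4),tf(P.mean(0)),cv2.minAreaRect(P[:,:2].astype(np.float32)))
E
```

```text
t 4.4167 tcp [ 0.6295 -0.2186  0.2653] tester [-0.0054 -0.1134] yaw 3.23 j [-28.7  31.1  73.1   0.   75.6  58. ] f [ 0.6  1.7 -0.6] open 0.999 0.0
(85, 163) [ 0.6669 -0.0966  0.2732] [0.0393 0.0061]
(70, 160) [ 0.6691 -0.0938  0.279 ] [0.0417 0.0087]
(100, 165) [ 0.6641 -0.097   0.2629] [0.0365 0.0059]
(147, 215) [ 0.6288 -0.1066  0.2395] [ 0.0007 -0.0016]
(134, 108) [ 0.6933 -0.1009  0.2316] [0.0655 0.0002]
(120, 150) [ 0.6687 -0.0934  0.2379] [0.0414 0.0092]
[[     0      0    640    400 253689]
 [    45    146     65     38   1799]
 [   210    238     30     37    512]] [[321.40410108 199.64170697]
 [ 76.78210117 164.3557532 ]
 [228.875      252.77148438]]
1 [ 0.6659 -0.0925  0.2729] [0.0386 0.0103] ((0.6652214527130127, -0.0898701399564743), (0.016239535063505173, 0.01608867570757866), 67.7950210571289)
2 [ 0.6263 -0.1699  0.2817] [-0.0057 -0.0645] ((0.6226925849914551, -0.17148911952972412), (0.02265605889260769, 0.008243571035563946), 26.480175018310547)
```

Call:
{"name": "move_arm", "arguments": {
  "increments": [
    {"xyz":[3,-7,28],"roll":0,"grip":100},
    {"xyz":[0,0,28],"roll":0,"grip":100},
    {"xyz":[0,0,27],"roll":0,"grip":100},
    {"xyz":[0,0,0],"roll":0,"grip":100},
    {"xyz":[0,0,0],"roll":0,"grip":100}
  ]
}}

```text
time_s: 4.83
position: [0.6312, -0.2107, 0.1801]
tcp_rot: [[0.998, 0.057, -0.001], [0.057, -0.998, 0.0], [-0.001, -0.0, -1.0]]
force: [-0.6, 0.5, -0.6]
opening: 0.996
grasp_force: 0.0
```

Call:
{"name": "move_arm", "arguments": {
  "increments": [
    {"xyz":[0,0,0],"roll":0,"grip":0},
    {"xyz":[0,0,0],"roll":0,"grip":0},
    {"xyz":[0,0,0],"roll":0,"grip":0},
    {"xyz":[0,0,0],"roll":0,"grip":0},
    {"xyz":[0,0,0],"roll":0,"grip":0}
  ]
}}

```text
time_s: 5.25
position: [0.6317, -0.2109, 0.1807]
tcp_rot: [[0.998, 0.057, 0.002], [0.057, -0.998, -0.001], [0.002, 0.001, -1.0]]
force: [-0.5, 0.5, -0.2]
opening: 0.707
grasp_force: 0.0
```

Call:
{"name": "move_arm", "arguments": {
  "increments": [
    {"xyz":[0,0,0],"roll":0,"grip":0},
    {"xyz":[0,0,0],"roll":0,"grip":0},
    {"xyz":[0,0,0],"roll":0,"grip":0},
    {"xyz":[0,0,0],"roll":0,"grip":0},
    {"xyz":[0,0,0],"roll":0,"grip":0}
  ]
}}

```text
time_s: 5.67
position: [0.6312, -0.2107, 0.1794]
tcp_rot: [[0.998, 0.057, -0.0], [0.057, -0.998, 0.0], [-0.0, -0.0, -1.0]]
force: [0.7, 0.2, 0.1]
opening: 0.328
grasp_force: 0.2
```

Call:
{"name": "move_arm", "arguments": {
  "increments": [
    {"xyz":[0,0,0],"roll":0,"grip":0},
    {"xyz":[0,0,0],"roll":0,"grip":0},
    {"xyz":[0,0,0],"roll":0,"grip":0},
    {"xyz":[0,0,0],"roll":0,"grip":0}
  ]
}}

```text
time_s: 6.0
position: [0.6312, -0.2107, 0.1794]
tcp_rot: [[0.998, 0.057, -0.0], [0.057, -0.998, -0.0], [-0.0, 0.0, -1.0]]
force: [0.5, -0.2, -0.0]
opening: 0.299
grasp_force: 30.0
```

Call:
{"name": "move_arm", "arguments": {
  "increments": [
    {"xyz":[0,0,-8],"roll":0,"grip":0},
    {"xyz":[0,0,-10],"roll":0,"grip":0},
    {"xyz":[0,0,0],"roll":0,"grip":0},
    {"xyz":[0,0,0],"roll":0,"grip":0}
  ]
}}

```text
time_s: 6.33
position: [0.632, -0.211, 0.1991]
tcp_rot: [[0.998, 0.057, 0.003], [0.057, -0.998, -0.001], [0.003, 0.001, -1.0]]
force: [-0.1, 0.5, -0.2]
opening: 0.293
grasp_force: 30.0
```

Call:
{"name": "move_arm", "arguments": {
  "increments": [
    {"xyz":[-19,0,0],"roll":0,"grip":0},
    {"xyz":[-19,0,0],"roll":0,"grip":0},
    {"xyz":[-19,0,0],"roll":0,"grip":0},
    {"xyz":[0,-20,0],"roll":0,"grip":0},
    {"xyz":[0,-30,0],"roll":0,"grip":0}
  ]
}}

```text
time_s: 6.75
position: [0.5709, -0.1662, 0.1977]
tcp_rot: [[0.999, 0.052, 0.001], [0.052, -0.999, -0.001], [0.001, 0.001, -1.0]]
force: [1.0, 0.7, -0.4]
opening: 0.296
grasp_force: 30.0
```

Call:
{"name": "move_arm", "arguments": {
  "increments": [
    {"xyz":[0,-30,0],"roll":0,"grip":0},
    {"xyz":[0,-30,0],"roll":0,"grip":0},
    {"xyz":[0,-11,0],"roll":0,"grip":0},
    {"xyz":[0,0,0],"roll":0,"grip":0},
    {"xyz":[0,0,0],"roll":0,"grip":0}
  ]
}}

```text
time_s: 7.17
position: [0.5678, -0.0932, 0.1978]
tcp_rot: [[0.998, 0.058, 0.001], [0.058, -0.998, -0.001], [0.001, 0.001, -1.0]]
force: [0.4, 0.2, -0.9]
opening: 0.295
grasp_force: 30.0
```

```bash
python3 - <<'E'
from h import *
st()
M,K,im,d=snap('wrist','pics/w3.png'); W=cloud(M,K,d); np.save('/tmp/w3.npy',W)
E
```

```text
t 7.1667 tcp [ 0.5678 -0.0932  0.1978] tester [-0.0593  0.0156] yaw 3.35 j [-20.4  28.1  90.9  -0.1  61.   66.3] f [ 0.4  0.2 -0.9] open 0.295 29.99436903744936
```

View pics/w3.png

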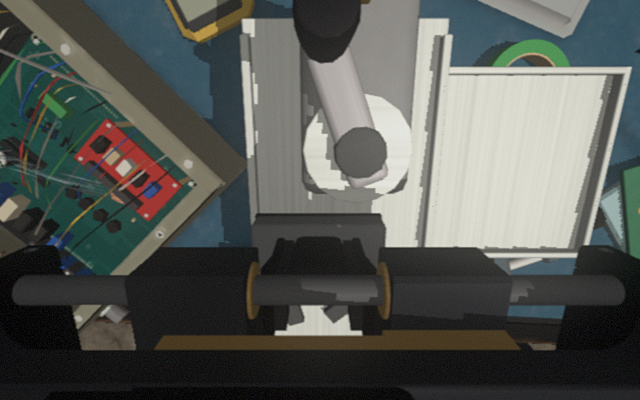

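Call:
{"name": "move_arm", "arguments": {
  "increments": [
    {"xyz":[0,2,9],"roll":0,"grip":0},
    {"xyz":[0,0,8],"roll":0,"grip":0},
    {"xyz":[0,0,0],"roll":0,"grip":0},
    {"xyz":[0,0,0],"roll":0,"grip":0}
  ]
}}

```text
time_s: 7.55
position: [0.567, -0.0959, 0.1795]
tcp_rot: [[0.998, 0.055, -0.002], [0.055, -0.998, 0.001], [-0.002, -0.001, -1.0]]
force: [0.7, 0.5, -1.7]
opening: 0.297
grasp_force: 30.0
```

Call:
{"name": "move_arm", "arguments": {
  "increments": [
    {"xyz":[-6,0,0],"roll":0,"grip":0},
    {"xyz":[-7,0,0],"roll":0,"grip":0},
    {"xyz":[-7,0,0],"roll":0,"grip":0},
    {"xyz":[-7,0,0],"roll":0,"grip":0},
    {"xyz":[-7,0,0],"roll":0,"grip":0}
  ]
}}

```text
time_s: 7.97
position: [0.5325, -0.0969, 0.1806]
tcp_rot: [[0.998, 0.057, -0.0], [0.057, -0.998, 0.0], [-0.0, -0.0, -1.0]]
force: [-0.0, -0.1, -1.9]
opening: 0.301
grasp_force: 30.0
```

Call:
{"name": "move_arm", "arguments": {
  "increments": [
    {"xyz":[-7,0,0],"roll":0,"grip":0},
    {"xyz":[-7,0,0],"roll":0,"grip":0},
    {"xyz":[-7,0,0],"roll":0,"grip":0},
    {"xyz":[-7,0,0],"roll":0,"grip":0},
    {"xyz":[-7,0,0],"roll":0,"grip":0}
  ]
}}

```text
time_s: 8.38
position: [0.4981, -0.0991, 0.1807]
tcp_rot: [[0.998, 0.057, 0.0], [0.057, -0.998, -0.0], [0.0, 0.0, -1.0]]
force: [1.6, 0.6, -1.3]
opening: 0.296
grasp_force: 30.0
```

Call:
{"name": "move_arm", "arguments": {
  "increments": [
    {"xyz":[-7,0,0],"roll":0,"grip":0},
    {"xyz":[-7,0,0],"roll":0,"grip":0},
    {"xyz":[-7,0,0],"roll":0,"grip":0},
    {"xyz":[0,0,0],"roll":0,"grip":0},
    {"xyz":[0,0,0],"roll":0,"grip":0}
  ]
}}

```text
time_s: 8.8
position: [0.4774, -0.1003, 0.1806]
tcp_rot: [[0.998, 0.056, 0.0], [0.056, -0.998, 0.0], [0.0, -0.0, -1.0]]
force: [0.2, 0.4, -1.8]
opening: 0.297
grasp_force: 30.0
```

```bash
python3 - <<'E'
from h import *
st()
E
```

```text
t 8.8 tcp [ 0.4774 -0.1003  0.1806] tester [-0.15   0.014] yaw 3.23 j [-25.   23.3 104.    0.   52.7  61.8] f [ 0.2  0.4 -1.8] open 0.297 29.998487988486886
```

Call:
{"name": "move_arm", "arguments": {
  "increments": [
    {"xyz":[0,0,-10],"roll":0,"grip":0},
    {"xyz":[0,0,-10],"roll":0,"grip":0},
    {"xyz":[25,0,-10],"roll":0,"grip":0},
    {"xyz":[33,14,0],"roll":0,"grip":0},
    {"xyz":[33,14,0],"roll":0,"grip":0}
  ]
}}

```text
time_s: 9.22
position: [0.5717, -0.1228, 0.2117]
tcp_rot: [[0.998, 0.058, 0.002], [0.058, -0.998, -0.001], [0.002, 0.001, -1.0]]
force: [1.0, -0.4, -1.0]
opening: 0.298
grasp_force: 30.0
```

Call:
{"name": "move_arm", "arguments": {
  "increments": [
    {"xyz":[0,0,0],"roll":0,"grip":0},
    {"xyz":[0,0,15],"roll":0,"grip":0},
    {"xyz":[0,0,15],"roll":0,"grip":0},
    {"xyz":[0,0,0],"roll":0,"grip":0},
    {"xyz":[0,0,0],"roll":0,"grip":0}
  ]
}}

```text
time_s: 9.63
position: [0.57, -0.1228, 0.18]
tcp_rot: [[0.998, 0.057, -0.001], [0.057, -0.998, 0.001], [-0.001, -0.001, -1.0]]
force: [-0.8, 0.4, -1.3]
opening: 0.293
grasp_force: 30.0
```

Call:
{"name": "move_arm", "arguments": {
  "increments": [
    {"xyz":[-6,0,0],"roll":0,"grip":0},
    {"xyz":[-7,0,0],"roll":0,"grip":0},
    {"xyz":[-7,0,0],"roll":0,"grip":0},
    {"xyz":[-7,0,0],"roll":0,"grip":0},
    {"xyz":[-7,0,0],"roll":0,"grip":0}
  ]
}}

```text
time_s: 10.05
position: [0.5352, -0.1249, 0.1809]
tcp_rot: [[0.998, 0.057, 0.0], [0.057, -0.998, -0.0], [0.0, 0.0, -1.0]]
force: [0.6, -0.8, -0.8]
opening: 0.295
grasp_force: 30.0
```

Call:
{"name": "move_arm", "arguments": {
  "increments": [
    {"xyz":[-7,0,0],"roll":0,"grip":0},
    {"xyz":[-7,0,0],"roll":0,"grip":0},
    {"xyz":[-7,0,0],"roll":0,"grip":0},
    {"xyz":[-7,0,0],"roll":0,"grip":0},
    {"xyz":[-7,0,0],"roll":0,"grip":0}
  ]
}}

```text
time_s: 10.47
position: [0.5006, -0.127, 0.1806]
tcp_rot: [[0.998, 0.057, 0.0], [0.057, -0.998, -0.0], [0.0, 0.0, -1.0]]
force: [0.1, -0.5, -0.8]
opening: 0.295
grasp_force: 30.0
```

Call:
{"name": "move_arm", "arguments": {
  "increments": [
    {"xyz":[-7,0,0],"roll":0,"grip":0},
    {"xyz":[-7,0,0],"roll":0,"grip":0},
    {"xyz":[-7,0,0],"roll":0,"grip":0},
    {"xyz":[0,0,0],"roll":0,"grip":0},
    {"xyz":[0,0,0],"roll":0,"grip":0}
  ]
}}

```text
time_s: 10.88
position: [0.48, -0.1281, 0.1806]
tcp_rot: [[0.998, 0.056, 0.0], [0.056, -0.998, 0.0], [0.0, -0.0, -1.0]]
force: [0.5, 0.2, -0.9]
opening: 0.295
grasp_force: 30.0
```

```bash
python3 - <<'E'
from h import *
st()
E
```

```text
t 10.8833 tcp [ 0.48   -0.1281  0.1806] tester [-0.1491 -0.014 ] yaw 3.23 j [-27.9  23.9 102.8   0.   53.3  58.9] f [ 0.5  0.2 -0.9] open 0.295 29.999636420980096
```

Call:
{"name": "move_arm", "arguments": {
  "increments": [
    {"xyz":[0,0,-20],"roll":0,"grip":0},
    {"xyz":[0,23,-33],"roll":0,"grip":0},
    {"xyz":[0,23,-33],"roll":0,"grip":0},
    {"xyz":[0,23,-33],"roll":0,"grip":0},
    {"xyz":[0,23,-33],"roll":0,"grip":0}
  ]
}}

```text
time_s: 11.3
position: [0.4858, -0.2207, 0.3343]
tcp_rot: [[0.998, 0.057, 0.001], [0.057, -0.998, -0.0], [0.001, 0.0, -1.0]]
force: [0.9, 0.4, -2.0]
opening: 0.298
grasp_force: 30.0
```

Call:
{"name": "move_arm", "arguments": {
  "increments": [
    {"xyz":[0,0,0],"roll":0,"grip":0},
    {"xyz":[0,0,0],"roll":0,"grip":0}
  ]
}}

```text
time_s: 11.47
position: [0.487, -0.2219, 0.3347]
tcp_rot: [[0.998, 0.055, 0.005], [0.055, -0.998, -0.003], [0.005, 0.004, -1.0]]
force: [-0.9, 0.2, -2.2]
opening: 0.293
grasp_force: 30.0
```

```bash
python3 - <<'E'
from h import *
st()
M,K,im,d=snap('wrist','pics/w4.png'); W=cloud(M,K,d); np.save('/tmp/w4.npy',W)
cv2.imwrite('pics/w4c.png',cv2.resize(im[60:260,120:400,::-1],(800,571),interpolation=cv2.INTER_CUBIC))
E
```

```text
t 11.4667 tcp [ 0.487  -0.2219  0.3347] tester [-0.1479 -0.108 ] yaw 3.15 j [-36.5  16.3  86.5   0.   76.8  50.4] f [-0.9  0.2 -2.2] open 0.293 29.999579298309982
```

View pics/w4.png

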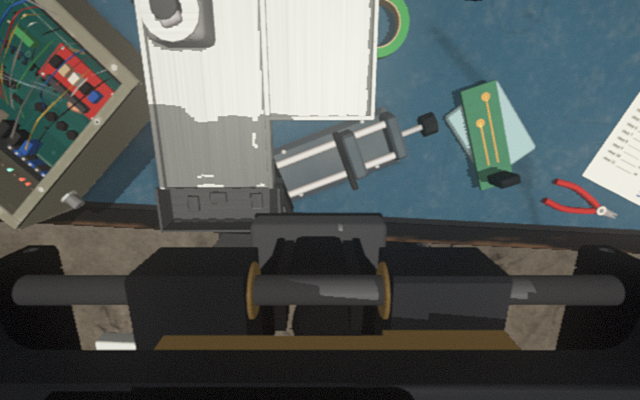

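Call:
{"name": "move_arm", "arguments": {
  "increments": [
    {"xyz":[32,0,20],"roll":0,"grip":0},
    {"xyz":[32,1,25],"roll":0,"grip":0},
    {"xyz":[32,1,30],"roll":0,"grip":0},
    {"xyz":[32,0,30],"roll":0,"grip":0},
    {"xyz":[0,0,20],"roll":0,"grip":0}
  ]
}}

```text
time_s: 11.93
position: [0.6134, -0.2122, 0.205]
tcp_rot: [[0.998, 0.06, -0.001], [0.06, -0.998, 0.003], [-0.001, -0.003, -1.0]]
force: [-0.3, -0.2, -0.9]
opening: 0.294
grasp_force: 30.0
```

Call:
{"name": "move_arm", "arguments": {
  "increments": [
    {"xyz":[0,0,15],"roll":0,"grip":0},
    {"xyz":[0,0,10],"roll":0,"grip":0},
    {"xyz":[0,0,3],"roll":0,"grip":0},
    {"xyz":[0,0,0],"roll":0,"grip":0},
    {"xyz":[0,0,0],"roll":0,"grip":0}
  ]
}}

```text
time_s: 12.35
position: [0.6103, -0.2147, 0.183]
tcp_rot: [[0.998, 0.057, 0.001], [0.057, -0.998, -0.0], [0.001, 0.0, -1.0]]
force: [0.2, -0.0, -1.5]
opening: 0.294
grasp_force: 30.0
```

```bash
python3 - <<'E'
from h import *
st()
E
```

```text
t 12.35 tcp [ 0.6103 -0.2147  0.183 ] tester [-0.0243 -0.1083] yaw 3.26 j [-29.3  34.4  81.   -0.   64.6  57.5] f [ 0.2 -0.  -1.5] open 0.294 29.999615103006363
```

Lower the last 3 mm and release.

Call:
{"name": "move_arm", "arguments": {
  "increments": [
    {"xyz":[0,0,3],"roll":0,"grip":0},
    {"xyz":[0,0,0],"roll":0,"grip":0},
    {"xyz":[0,0,0],"roll":0,"grip":0},
    {"xyz":[0,0,0],"roll":0,"grip":100},
    {"xyz":[0,0,0],"roll":0,"grip":100}
  ]
}}

```text
time_s: 12.77
position: [0.6106, -0.2151, 0.1804]
tcp_rot: [[0.998, 0.057, 0.001], [0.057, -0.998, -0.001], [0.001, 0.001, -1.0]]
force: [0.2, 0.1, 1.3]
opening: 0.379
grasp_force: 0.0
```

Call:
{"name": "move_arm", "arguments": {
  "increments": [
    {"xyz":[0,0,0],"roll":0,"grip":100},
    {"xyz":[0,0,0],"roll":0,"grip":100},
    {"xyz":[0,0,0],"roll":0,"grip":100},
    {"xyz":[0,0,0],"roll":0,"grip":100},
    {"xyz":[0,0,0],"roll":0,"grip":100}
  ]
}}

```text
time_s: 13.18
position: [0.6103, -0.2148, 0.1796]
tcp_rot: [[0.998, 0.057, 0.0], [0.057, -0.998, -0.0], [0.0, 0.0, -1.0]]
force: [0.0, -0.6, 0.8]
opening: 0.74
grasp_force: 0.0
```

Call:
{"name": "move_arm", "arguments": {
  "increments": [
    {"xyz":[0,0,-15],"roll":0,"grip":100},
    {"xyz":[0,0,-30],"roll":0,"grip":100},
    {"xyz":[0,0,-40],"roll":0,"grip":100},
    {"xyz":[0,0,-40],"roll":0,"grip":100},
    {"xyz":[0,0,-40],"roll":0,"grip":100}
  ]
}}

```text
time_s: 13.6
position: [0.6099, -0.2146, 0.346]
tcp_rot: [[0.998, 0.057, -0.001], [0.057, -0.998, 0.001], [-0.001, -0.001, -1.0]]
force: [0.7, -0.8, 0.5]
opening: 0.992
grasp_force: 0.0
```

```bash
cat > cp.py <<'E'
from h import *
def coupon(W,im,zc,reg):
    # zc: underside height ; reg x0,x1,y0,y1
    hsv=cv2.cvtColor(im,cv2.COLOR_RGB2HSV)
    x0,x1,y0,y1=reg
    r=(W[...,0]>x0)&(W[...,0]<x1)&(W[...,1]>y0)&(W[...,1]<y1)
    g=r&(abs(W[...,2]-zc-.006)<.008)&(hsv[...,0]>40)&(hsv[...,0]<82)&(hsv[...,1]>80)
    b=r&(abs(W[...,2]-zc-.006)<.008)&(hsv[...,0]>12)&(hsv[...,0]<36)&(hsv[...,1]>80)&(hsv[...,2]>110)
    h=r&(W[...,2]>zc+.040)&(W[...,2]<zc+.052)
    P=W[g|b]; R=cv2.minAreaRect(P[:,:2].astype(np.float32)); print('green',len(P),R)
    H=W[h]; print('handle top',len(H),H.mean(0).round(4),cv2.minAreaRect(H[:,:2].astype(np.float32)))
    n,l,s,c=cv2.connectedComponentsWithStats(cv2.morphologyEx(b.astype(np.uint8),cv2.MORPH_OPEN,np.ones((3,3),np.uint8)))
    for i in range(1,n):
        if s[i,4]>15: print('brass',c[i].round(1),s[i,4],W[l==i].mean(0).round(4))
    v=W[h|g|b][:,:2].mean(0)
    return R,H
if __name__=='__main__':
    W=np.load('/tmp/w4.npy'); im=cv2.imread('pics/w4.png')[:,:,::-1].copy()
    coupon(W,im,.012,(.42,.65,-.56,-.40))
    for z in (.04,.07,.09):
        m=(W[...,2]>z)&(W[...,2]<.12)&(W[...,1]<-.19)&(W[...,1]>-.45)&(W[...,0]>.4)&(W[...,0]<.68); P=W[m]; print('vise',z,len(P),P.min(0).round(3),P.max(0).round(3), P[P[:,1].argmin()].round(3))
E
python3 cp.py
```

```text
green 3018 ((0.5417459011077881, -0.4637776017189026), (0.14970126748085022, 0.050126753747463226), 21.918806076049805)
handle top 218 [ 0.4867 -0.4851  0.0567] ((0.4864136874675751, -0.4861489534378052), (0.013753373175859451, 0.02745571732521057), 21.47175407409668)
brass [485.3  96.4] 67 [ 0.5972 -0.4494  0.0179]
brass [480.2 123.4] 69 [ 0.5606 -0.4491  0.018 ]
vise 0.04 3424 [ 0.438 -0.38   0.04 ] [ 0.571 -0.19   0.101] [ 0.548 -0.38   0.049]
vise 0.07 1092 [ 0.438 -0.286  0.072] [ 0.541 -0.19   0.101] [ 0.491 -0.286  0.08 ]
vise 0.09 410 [ 0.438 -0.273  0.091] [ 0.541 -0.19   0.101] [ 0.474 -0.273  0.096]
```

Call:
{"name": "move_arm", "arguments": {
  "increments": [
    {"xyz":[-17,33,0],"roll":-0.107,"grip":100},
    {"xyz":[-13,34.5,0],"roll":-0.107,"grip":100},
    {"xyz":[-9,36,0],"roll":-0.107,"grip":100},
    {"xyz":[-6,37,0],"roll":0,"grip":100},
    {"xyz":[-6,37,0],"roll":0,"grip":100}
  ]
}}

```text
time_s: 14.02
position: [0.6046, -0.3967, 0.3452]
tcp_rot: [[0.93, 0.369, 0.0], [0.369, -0.93, -0.0], [0.0, 0.0, -1.0]]
force: [0.8, 0.7, 0.0]
opening: 1.001
grasp_force: 0.0
```

Call:
{"name": "move_arm", "arguments": {
  "increments": [
    {"xyz":[-6,37,20],"roll":0,"grip":100},
    {"xyz":[-6,36,20],"roll":0,"grip":100},
    {"xyz":[-3,20,30],"roll":0,"grip":100},
    {"xyz":[0,0,0],"roll":0,"grip":100},
    {"xyz":[0,0,0],"roll":0,"grip":100}
  ]
}}

```text
time_s: 14.43
position: [0.6236, -0.4865, 0.2703]
tcp_rot: [[0.93, 0.367, -0.005], [0.367, -0.93, 0.006], [-0.003, -0.008, -1.0]]
force: [-0.4, 0.2, -0.1]
opening: 1.001
grasp_force: 0.0
```

```bash
cat > rel.py <<'E'
import sys
from h import *
# target world x y z yaw(deg) -> needed shifts at current yaw
def rel(x,y,z,yaw=None):
    s=st(); R=np.array(s['tcp_rot']); p=np.array(s['position'])
    print('tool shift mm',(R.T@(np.array([x,y,z])-p)*1000).round(1), 'roll', None if yaw is None else round(-np.radians(yaw-np.degrees(np.arctan2(R[1,0],R[0,0]))),4))
E
python3 - <<'E'
from rel import *; from cp import coupon
st(); M,K,im,d=snap('wrist','pics/w5.png'); W=cloud(M,K,d); np.save('/tmp/w5.npy',W)
R,H=coupon(W,im,.012,(.42,.65,-.56,-.40))
m=(W[...,2]>.008)&(W[...,2]<.03)&(W[...,0]>.44)&(W[...,0]<.68)&(W[...,1]<-.39)&(W[...,1]>-.6)
hsv=cv2.cvtColor(im,cv2.COLOR_RGB2HSV); pad=m&(W[...,2]<.0155)&(hsv[...,2]>120); P=W[pad]; print('pad',len(P),cv2.minAreaRect(P[:,:2].astype(np.float32)))
rel(.4864,-.4861,.024,21.7)
E
```

```text
t 14.4333 tcp [ 0.6236 -0.4865  0.2703] tester [-0.0276 -0.3804] yaw 21.54 j [-46.   42.7  49.7   0.   88.1  22.4] f [-0.4  0.2 -0.1] open 1.001 0.0
green 3176 ((0.5421549081802368, -0.46381306648254395), (0.14955386519432068, 0.04939844831824303), 22.345430374145508)
handle top 89 [ 0.4918 -0.4854  0.0557] ((0.491566926240921, -0.48515352606773376), (0.004144376143813133, 0.02688153088092804), 21.621925354003906)
brass [286.6 185. ] 106 [ 0.5921 -0.4514  0.0182]
brass [276.9 206.7] 77 [ 0.5598 -0.4495  0.0183]
brass [288.  223.5] 36 [ 0.5432 -0.4713  0.0182]
brass [278. 234.] 27 [ 0.5241 -0.4638  0.0182]
pad 2128 ((0.5132905840873718, -0.5036954879760742), (0.23301714658737183, 0.08533905446529388), 41.26994705200195)
t 14.4833 tcp [ 0.6249 -0.486   0.2736] tester [-0.0264 -0.38  ] yaw 21.63 j [-45.9  42.5  49.6   0.   88.1  22.4] f [-0.3  0.2 -0.1] open 0.999 0.0
tool shift mm [-128.6  -50.1  249.9] roll -0.0013
```

View pics/w5.png

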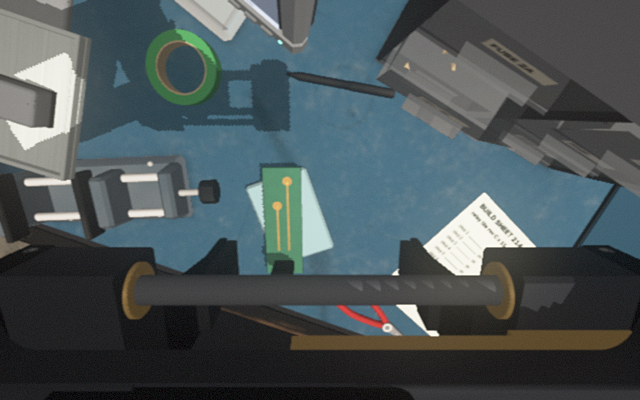

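Call:
{"name": "move_arm", "arguments": {
  "increments": [
    {"xyz":[-26,-10,20],"roll":0,"grip":100},
    {"xyz":[-26,-10,20],"roll":0,"grip":100},
    {"xyz":[-26,-10,20],"roll":0,"grip":100},
    {"xyz":[-26,-10,20],"roll":0,"grip":100},
    {"xyz":[-25,-10,20],"roll":0,"grip":100}
  ]
}}

```text
time_s: 14.9
position: [0.4873, -0.4867, 0.1781]
tcp_rot: [[0.929, 0.371, 0.004], [0.371, -0.929, -0.005], [0.002, 0.006, -1.0]]
force: [-0.8, -0.1, -0.6]
opening: 0.997
grasp_force: 0.0
```

Call:
{"name": "move_arm", "arguments": {
  "increments": [
    {"xyz":[0,0,40],"roll":0,"grip":80},
    {"xyz":[0,0,40],"roll":0,"grip":80},
    {"xyz":[0,0,20],"roll":0,"grip":80},
    {"xyz":[0,0,0],"roll":0,"grip":80},
    {"xyz":[0,0,0],"roll":0,"grip":80}
  ]
}}

```text
time_s: 15.32
position: [0.488, -0.4871, 0.0767]
tcp_rot: [[0.929, 0.37, 0.001], [0.37, -0.929, -0.001], [0.001, 0.001, -1.0]]
force: [0.8, -0.7, 0.9]
opening: 0.811
grasp_force: 0.0
```

```bash
python3 - <<'E'
from rel import *
rel(.4864,-.4861,.024,21.7)
W=np.load('/tmp/w5.npy')
for n,(u,v) in {'C2':(250,186),'C1':(302,170),'C3':(330,246)}.items(): print(n,W[v,u].round(4))
print('pad c',((W[186,250]+W[246,330])/2).round(4))
E
```

```text
t 15.3167 tcp [ 0.488  -0.4871  0.0767] tester [-0.163  -0.3727] yaw 21.73 j [-54.2  44.8  78.3   0.   56.8  14.1] f [ 0.8 -0.7  0.9] open 0.811 0.0
tool shift mm [-1.2 -1.6 52.7] roll 0.0005
C2 [ 0.5709 -0.4066  0.01  ]
C1 [ 0.6169 -0.4631  0.0131]
C3 [ 0.5317 -0.5369  0.0123]
pad c [ 0.5513 -0.4718  0.0111]
```

Call:
{"name": "move_arm", "arguments": {
  "increments": [
    {"xyz":[-1,-1.5,25],"roll":0,"grip":80},
    {"xyz":[0,0,20],"roll":0,"grip":60},
    {"xyz":[0,0,7],"roll":0,"grip":0},
    {"xyz":[0,0,0],"roll":0,"grip":0},
    {"xyz":[0,0,0],"roll":0,"grip":0}
  ]
}}

```text
time_s: 15.73
position: [0.4868, -0.4876, 0.0254]
tcp_rot: [[0.929, 0.37, 0.002], [0.37, -0.929, -0.003], [0.001, 0.004, -1.0]]
force: [-0.3, 0.6, 0.2]
opening: 0.583
grasp_force: 0.0
```

Call:
{"name": "move_arm", "arguments": {
  "increments": [
    {"xyz":[0,0,0],"roll":0,"grip":0},
    {"xyz":[0,0,0],"roll":0,"grip":0},
    {"xyz":[0,0,0],"roll":0,"grip":0},
    {"xyz":[0,0,0],"roll":0,"grip":0},
    {"xyz":[0,0,0],"roll":0,"grip":0}
  ]
}}

```text
time_s: 16.15
position: [0.486, -0.4873, 0.0243]
tcp_rot: [[0.93, 0.369, 0.001], [0.369, -0.93, -0.002], [0.001, 0.002, -1.0]]
force: [-0.4, 1.3, 5.0]
opening: 0.317
grasp_force: 30.0
```

Call:
{"name": "move_arm", "arguments": {
  "increments": [
    {"xyz":[0,0,0],"roll":0,"grip":0},
    {"xyz":[0,0,0],"roll":0,"grip":0},
    {"xyz":[0,0,0],"roll":0,"grip":0},
    {"xyz":[0,0,0],"roll":0,"grip":0},
    {"xyz":[0,0,0],"roll":0,"grip":0}
  ]
}}

```text
time_s: 16.57
position: [0.486, -0.4873, 0.0243]
tcp_rot: [[0.93, 0.369, 0.001], [0.369, -0.93, -0.002], [0.001, 0.002, -1.0]]
force: [-0.2, 0.2, 5.7]
opening: 0.32
grasp_force: 30.0
```

```bash
python3 - <<'E'
from h import *
st()
E
```

```text
t 16.5667 tcp [ 0.486  -0.4873  0.0243] tester [-0.1651 -0.3728] yaw 21.64 j [-54.4  48.7  79.6   0.   51.6  14. ] f [-0.2  0.2  5.7] open 0.32 29.98315628618002
```

Call:
{"name": "move_arm", "arguments": {
  "increments": [
    {"xyz":[0,0,-5],"roll":0,"grip":0},
    {"xyz":[0,0,-15],"roll":0,"grip":0},
    {"xyz":[0,0,-25],"roll":0,"grip":0},
    {"xyz":[0,0,-35],"roll":0,"grip":0},
    {"xyz":[0,0,-35],"roll":0,"grip":0}
  ]
}}

```text
time_s: 16.98
position: [0.4846, -0.4855, 0.1384]
tcp_rot: [[0.929, 0.369, -0.002], [0.369, -0.929, 0.003], [-0.001, -0.003, -1.0]]
force: [1.0, 1.1, -1.2]
opening: 0.32
grasp_force: 30.0
```

Call:
{"name": "move_arm", "arguments": {
  "increments": [
    {"xyz":[0,0,-35],"roll":0,"grip":0},
    {"xyz":[0,0,-35],"roll":0,"grip":0},
    {"xyz":[0,0,-35],"roll":0.1,"grip":0},
    {"xyz":[0,0,-25],"roll":0.117,"grip":0},
    {"xyz":[0,0,-5],"roll":0.1,"grip":0}
  ]
}}

```text
time_s: 17.4
position: [0.487, -0.4885, 0.2805]
tcp_rot: [[0.998, 0.055, 0.007], [0.055, -0.998, -0.009], [0.006, 0.01, -1.0]]
force: [-0.3, -0.3, -0.7]
opening: 0.317
grasp_force: 30.0
```

Call:
{"name": "move_arm", "arguments": {
  "increments": [
    {"xyz":[0,-10,0],"roll":0,"grip":0},
    {"xyz":[0,-25,0],"roll":0,"grip":0},
    {"xyz":[0,-33,0],"roll":0,"grip":0},
    {"xyz":[0,-33,0],"roll":0,"grip":0},
    {"xyz":[0,-33,0],"roll":0,"grip":0}
  ]
}}

```text
time_s: 17.82
position: [0.4756, -0.3496, 0.2713]
tcp_rot: [[0.998, 0.063, -0.003], [0.063, -0.998, 0.004], [-0.003, -0.004, -1.0]]
force: [1.4, 1.6, -1.0]
opening: 0.324
grasp_force: 30.0
```

```bash
python3 - <<'E'
from rel import *
rel(.4637,-.1222,.20,3.5)
E
```

```text
t 17.8167 tcp [ 0.4756 -0.3496  0.2713] tester [-0.167  -0.2348] yaw 3.62 j [-47.2  24.7  83.7   0.   71.9  39.2] f [ 1.4  1.6 -1. ] open 0.324 29.980667992495
tool shift mm [   2.7 -227.4   72.2] roll 0.0021
```

Call:
{"name": "move_arm", "arguments": {
  "increments": [
    {"xyz":[0,-34,0],"roll":0,"grip":0},
    {"xyz":[0,-34,0],"roll":0,"grip":0},
    {"xyz":[0,-34,0],"roll":0,"grip":0},
    {"xyz":[0,-34,0],"roll":0,"grip":0},
    {"xyz":[0,-34,0],"roll":0,"grip":0}
  ]
}}

```text
time_s: 18.23
position: [0.4648, -0.1799, 0.2718]
tcp_rot: [[0.998, 0.064, -0.003], [0.064, -0.998, 0.003], [-0.003, -0.003, -1.0]]
force: [1.0, 0.9, -1.0]
opening: 0.318
grasp_force: 30.0
```

Call:
{"name": "move_arm", "arguments": {
  "increments": [
    {"xyz":[0,-34,0],"roll":0,"grip":0},
    {"xyz":[0,-18,0],"roll":0,"grip":0},
    {"xyz":[0,0,0],"roll":0,"grip":0},
    {"xyz":[0,0,0],"roll":0,"grip":0},
    {"xyz":[0,0,0],"roll":0,"grip":0}
  ]
}}

```text
time_s: 18.65
position: [0.4634, -0.1313, 0.2726]
tcp_rot: [[0.998, 0.062, -0.001], [0.062, -0.998, -0.0], [-0.001, 0.0, -1.0]]
force: [-0.0, -0.1, -0.8]
opening: 0.319
grasp_force: 30.0
```

```bash
python3 - <<'E'
from rel import *; from cp import coupon
rel(.4637,-.1222,.20,3.5)
M,K,im,d=snap('wrist','pics/w6.png'); W=cloud(M,K,d)
m=(W[...,2]>.22)&(W[...,2]<.30)
hsv=cv2.cvtColor(im,cv2.COLOR_RGB2HSV)
g=(W[...,0]>.4)&(W[...,0]<.7)&(abs(W[...,1]+.12)<.08)&(hsv[...,0]>40)&(hsv[...,0]<82)&(hsv[...,1]>80)&(W[...,2]>.2)&(W[...,2]<.35)
P=W[g]; print(len(P),P.min(0),P.max(0),cv2.minAreaRect(P[:,:2].astype(np.float32)))
A=np.c_[P[:,:2],np.ones(len(P))]; print('plane',np.linalg.lstsq(A,P[:,2],rcond=None)[0])
E
```

```text
t 18.65 tcp [ 0.4634 -0.1313  0.2726] tester [-0.1659 -0.0161] yaw 3.57 j [-29.1  15.5  98.4  -0.   66.2  57.3] f [-0.  -0.1 -0.8] open 0.319 29.981709122657776
tool shift mm [ 0.9 -9.1 72.6] roll 0.0012
15788 [ 0.46503381 -0.15435515  0.2635843 ] [ 0.58804303 -0.05124269  0.34901385] ((0.5249165296554565, -0.09973946958780289), (0.12098775804042816, 0.10270896553993225), 3.3911561965942383)
plane [-0.00321863  0.00519984  0.2685646 ]
```

View pics/w6.png

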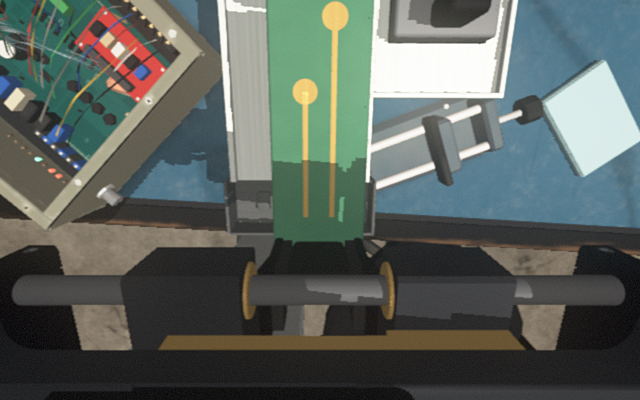

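Call:
{"name": "move_arm", "arguments": {
  "increments": [
    {"xyz":[0,-9,20],"roll":0,"grip":0},
    {"xyz":[0,0,30],"roll":0,"grip":0},
    {"xyz":[0,0,30],"roll":0,"grip":0},
    {"xyz":[0,0,18],"roll":0,"grip":0},
    {"xyz":[0,0,0],"roll":0,"grip":0}
  ]
}}

```text
time_s: 19.12
position: [0.4606, -0.1222, 0.1713]
tcp_rot: [[0.998, 0.059, -0.008], [0.059, -0.998, 0.004], [-0.008, -0.004, -1.0]]
force: [0.3, 0.0, -0.1]
opening: 0.316
grasp_force: 30.0
```

Call:
{"name": "move_arm", "arguments": {
  "increments": [
    {"xyz":[0,0,5],"roll":0,"grip":0},
    {"xyz":[0,0,4],"roll":0,"grip":0},
    {"xyz":[0,0,0],"roll":0,"grip":0},
    {"xyz":[0,0,0],"roll":0,"grip":0}
  ]
}}

```text
time_s: 19.45
position: [0.4639, -0.1228, 0.1668]
tcp_rot: [[0.998, 0.061, 0.002], [0.061, -0.998, -0.001], [0.002, 0.001, -1.0]]
force: [-0.2, -1.0, -0.8]
opening: 0.318
grasp_force: 30.0
```

```bash
cat > con.py <<'E'
from h import *
def con(fn=None,zt=.157):
    s=st(); M,K,im,d=snap('wrist',fn); hsv=cv2.cvtColor(im,cv2.COLOR_RGB2HSV)
    b=((hsv[...,0]>12)&(hsv[...,0]<32)&(hsv[...,1]>90)&(hsv[...,2]>120)).astype(np.uint8); b[240:]=0
    b=cv2.morphologyEx(b,cv2.MORPH_OPEN,cv2.getStructuringElement(cv2.MORPH_ELLIPSE,(13,13)))
    n,l,st_,c=cv2.connectedComponentsWithStats(b)
    R=np.array(s['tcp_rot']); p=np.array(s['position'])
    for i in range(1,n):
        r=M[:3,:3]@np.array([(c[i][0]-K[0,2])/K[0,0],(c[i][1]-K[1,2])/K[1,1],1]); w=M[:3,3]+r*(zt-M[2,3])/r[2]
        print('disc px',c[i].round(1),st_[i,4],'world',w.round(4),'tester',tf(w),'tool',((R.T@(w-p))*1000).round(1))
    return im
E
python3 - <<'E'
from con import con; from h import *
s=bot.read_state(); im=con('pics/w7.png',zt=s['position'][2]-.0062)
i6=cv2.imread('pics/w6.png'); hsv=cv2.cvtColor(i6,cv2.COLOR_BGR2HSV)
m=((hsv[...,0]>75)&(hsv[...,0]<100)&(hsv[...,2]>160)&(hsv[...,1]<80)).astype(np.uint8); m[:,:520]=0
P=np.argwhere(m)[:,::-1].astype(np.float32); R=cv2.minAreaRect(P); print('pad px',R)
# pose of w6
s6=np.array([.4634,-.1313,.2726]); y=np.radians(3.57); W=np.eye(4); W[:3,:3]=[[np.cos(y),np.sin(y),0],[np.sin(y),-np.cos(y),0],[0,0,-1]]; W[:3,3]=s6
m=bot.camera_model('wrist'); M=W@np.array(m['tool_from_camera']); K=np.array(m['intrinsics'])
B=cv2.boxPoints(R); q=[]
for u,v in list(B)+[R[0]]:
    r=M[:3,:3]@np.array([(u-K[0,2])/K[0,0],(v-K[1,2])/K[1,1],1]); w=M[:3,3]+r*(.012-M[2,3])/r[2]; q.append(w); print((u,v),w.round(4))
print('pad centre',np.mean(q[:4],0).round(4))
E
```

```text
t 19.45 tcp [ 0.4639 -0.1228  0.1668] tester [-0.1649 -0.0076] yaw 3.47 j [-28.2  24.  105.9  -0.   49.9  58.3] f [-0.2 -1.  -0.8] open 0.318 29.98169604688883
disc px [334.7  15.9] 597 world [ 0.5808 -0.1225  0.1606] tester [-0.0481 -0.0145] tool [116.7   6.8   6.4]
disc px [304.5  91.4] 497 world [ 0.5471 -0.1103  0.1606] tester [-0.0811 -0.0002] tool [83.8 -7.5  6.3]
pad px ((593.1900024414062, 118.16997528076172), (93.53607940673828, 77.44233703613281), 61.26020431518555)
(np.float32(536.75116), np.float32(95.78158)) [ 0.574  -0.3921  0.012 ]
(np.float32(604.6536), np.float32(58.544777)) [ 0.6206 -0.4626  0.012 ]
(np.float32(649.62885), np.float32(140.55838)) [ 0.5296 -0.5486  0.012 ]
(np.float32(581.7264), np.float32(177.79517)) [ 0.4769 -0.476   0.012 ]
(593.1900024414062, 118.16997528076172) [ 0.5522 -0.469   0.012 ]
pad centre [ 0.5503 -0.4698  0.012 ]
```

Call:
{"name": "move_arm", "arguments": {
  "increments": [
    {"xyz":[0,0,4],"roll":0,"grip":0},
    {"xyz":[0,0,0],"roll":0,"grip":0},
    {"xyz":[0,0,0],"roll":0,"grip":0},
    {"xyz":[0,0,0],"roll":0,"grip":0}
  ]
}}

```text
time_s: 19.83
position: [0.4635, -0.1223, 0.1622]
tcp_rot: [[0.998, 0.061, 0.001], [0.061, -0.998, -0.0], [0.001, 0.0, -1.0]]
force: [0.8, 0.4, 0.4]
opening: 0.316
grasp_force: 30.0
```

Call:
{"name": "move_arm", "arguments": {
  "increments": [
    {"xyz":[8,0,0],"roll":0,"grip":0},
    {"xyz":[14,0,0],"roll":0,"grip":0},
    {"xyz":[14,0,0],"roll":0,"grip":0},
    {"xyz":[14,0,0],"roll":0,"grip":0},
    {"xyz":[14,0,0],"roll":0,"grip":0}
  ]
}}

```text
time_s: 20.25
position: [0.5276, -0.1182, 0.1622]
tcp_rot: [[0.998, 0.061, -0.001], [0.061, -0.998, -0.0], [-0.001, -0.0, -1.0]]
force: [-2.3, 0.8, 2.7]
opening: 0.319
grasp_force: 30.0
```

Call:
{"name": "move_arm", "arguments": {
  "increments": [
    {"xyz":[12,0,0],"roll":0,"grip":0},
    {"xyz":[5,0,0],"roll":0,"grip":0},
    {"xyz":[0,0,0],"roll":0,"grip":0},
    {"xyz":[0,0,0],"roll":0,"grip":0},
    {"xyz":[0,0,0],"roll":0,"grip":0}
  ]
}}

```text
time_s: 20.67
position: [0.5443, -0.1174, 0.1622]
tcp_rot: [[0.998, 0.061, 0.001], [0.061, -0.998, -0.0], [0.001, 0.0, -1.0]]
force: [1.1, -0.1, 1.3]
opening: 0.322
grasp_force: 30.0
```

```bash
python3 - <<'E'
from con import con; from h import *
con('pics/w8.png')
E
```

```text
t 20.6667 tcp [ 0.5443 -0.1174  0.1622] tester [-0.0843 -0.0071] yaw 3.48 j [-23.7  29.5  95.5   0.   54.9  62.8] f [ 1.1 -0.1  1.3] open 0.322 29.977050852030516
```

View pics/w8.png

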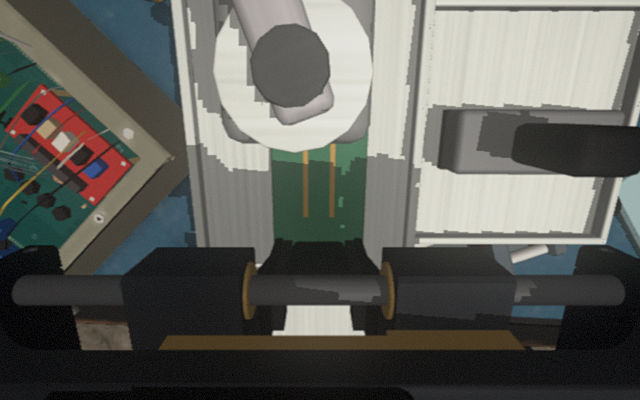

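```bash
python3 - <<'E'
from h import *
M,K,im,d=snap('wrist'); W=cloud(M,K,d)
print(W[66,290],W[130,240],W[40,230])
z0=W[66,290][2]
v,u=np.mgrid[:400,:640]
m=(abs(W[...,2]-z0)<.002)&(np.hypot(u-290,v-66)<50)
P=W[m]; c,r=cv2.minEnclosingCircle(P[:,:2].astype(np.float32)); print('hub',len(P),P.mean(0).round(4),c,r,tf(c),tf(P.mean(0)))
m=(W[...,2]>.222)&(W[...,2]<.235)&(np.hypot(u-290,v-66)<100); P=W[m]; c,r=cv2.minEnclosingCircle(P[:,:2].astype(np.float32)); print('disc',len(P),np.median(P[:,2]),c,r,tf(c))
E
```

```text
[ 0.62796652 -0.10473479  0.23966923] [ 0.6112346  -0.08918789  0.22469029] [ 0.63455851 -0.08786525  0.22994652]
hub 6227 [ 0.628  -0.1048  0.2397] (0.6278956532478333, -0.1047029197216034) 0.011916102841496468 [-0.0001  0.0004] [-0.      0.0003]
disc 13399 0.22934160962189076 (0.6286861300468445, -0.10406766831874847) 0.02768881432712078 [0.0007 0.001 ]
```

Call:
{"name": "move_arm", "arguments": {
  "increments": [
    {"xyz":[0,0,0],"roll":0,"grip":60},
    {"xyz":[0,0,0],"roll":0,"grip":60},
    {"xyz":[0,0,0],"roll":0,"grip":60},
    {"xyz":[0,0,0],"roll":0,"grip":60},
    {"xyz":[0,0,0],"roll":0,"grip":60}
  ]
}}

```text
time_s: 21.18
position: [0.5437, -0.1172, 0.1617]
tcp_rot: [[0.998, 0.061, -0.001], [0.061, -0.998, 0.0], [-0.001, -0.0, -1.0]]
force: [-0.4, -0.5, -0.1]
opening: 0.569
grasp_force: 0.0
```

Call:
{"name": "move_arm", "arguments": {
  "increments": [
    {"xyz":[0,0,-10],"roll":0,"grip":60},
    {"xyz":[0,0,-30],"roll":0,"grip":60},
    {"xyz":[0,0,-40],"roll":0,"grip":60},
    {"xyz":[0,0,-40],"roll":0,"grip":60},
    {"xyz":[0,0,-30],"roll":0,"grip":60}
  ]
}}

```text
time_s: 21.6
position: [0.5447, -0.1175, 0.316]
tcp_rot: [[0.998, 0.061, 0.004], [0.061, -0.998, -0.002], [0.004, 0.002, -1.0]]
force: [0.4, 0.2, 0.3]
opening: 0.598
grasp_force: 0.0
```

Call:
{"name": "move_arm", "arguments": {
  "increments": [
    {"xyz":[0,0,0],"roll":0,"grip":60},
    {"xyz":[0,0,0],"roll":0,"grip":60}
  ]
}}

```text
time_s: 21.77
position: [0.5451, -0.1177, 0.315]
tcp_rot: [[0.998, 0.061, 0.006], [0.061, -0.998, -0.002], [0.005, 0.003, -1.0]]
force: [-0.2, -0.1, 0.1]
opening: 0.599
grasp_force: 0.0
```

```bash
cat > look.py <<'E'
from rel import *; import sys
# knob position from current wrist picture
s=st(); M,K,im,d=snap('wrist',sys.argv[1] if len(sys.argv)>1 else None); W=cloud(M,K,d)
k=(W[...,2]>.274)&(W[...,2]<.285)&(np.hypot(W[...,0]-O[0],W[...,1]-O[1])<.055); P=W[k]
if len(P)>30:
    c,r=cv2.minEnclosingCircle(P[:,:2].astype(np.float32)); t=tf(c); print('knob',len(P),np.round(c,4),r,t,'phi',np.arctan2(-t[1],t[0]),'r',np.hypot(*t)); rel(c[0],c[1],.246)
E
python3 look.py pics/w9.png
```

```text
t 21.7667 tcp [ 0.5451 -0.1177  0.315 ] tester [-0.0835 -0.0075] yaw 3.49 j [-23.7  19.3  85.3  -0.   75.1  62.8] f [-0.2 -0.1  0.1] open 0.599 0.0
knob 732 [ 0.6646 -0.0888] 0.00812934897840023 [0.0375 0.014 ] phi -0.35730868300810004 r 0.04002811511925087
t 21.8167 tcp [ 0.5439 -0.1172  0.3129] tester [-0.0847 -0.0069] yaw 3.49 j [-23.7  19.4  85.4  -0.   75.1  62.8] f [-0.  -0.7 -0.3] open 0.6 0.0
tool shift mm [122.1 -21.   67. ] roll None
```

Call:
{"name": "move_arm", "arguments": {
  "increments": [
    {"xyz":[30,-5,0],"roll":0,"grip":60},
    {"xyz":[36,-6,0],"roll":0,"grip":60},
    {"xyz":[36,-6,0],"roll":0,"grip":60},
    {"xyz":[20,-4,0],"roll":0,"grip":60},
    {"xyz":[0,0,0],"roll":0,"grip":60}
  ]
}}

```text
time_s: 22.23
position: [0.6671, -0.0875, 0.3086]
tcp_rot: [[0.998, 0.063, -0.002], [0.063, -0.998, 0.002], [-0.002, -0.002, -1.0]]
force: [0.4, 0.3, 0.3]
opening: 0.602
grasp_force: 0.0
```

Call:
{"name": "move_arm", "arguments": {
  "increments": [
    {"xyz":[0,0,0],"roll":0,"grip":60},
    {"xyz":[0,0,20],"roll":0,"grip":60},
    {"xyz":[0,0,25],"roll":0,"grip":60},
    {"xyz":[0,0,20],"roll":0,"grip":60},
    {"xyz":[0,0,0],"roll":0,"grip":60}
  ]
}}

```text
time_s: 22.65
position: [0.6594, -0.0882, 0.2411]
tcp_rot: [[0.998, 0.06, -0.013], [0.06, -0.998, 0.004], [-0.013, -0.004, -1.0]]
force: [-1.2, 0.2, -1.4]
opening: 0.6
grasp_force: 0.0
```

Call:
{"name": "move_arm", "arguments": {
  "increments": [
    {"xyz":[0,0,0],"roll":0,"grip":0},
    {"xyz":[0,0,0],"roll":0,"grip":0},
    {"xyz":[0,0,0],"roll":0,"grip":0},
    {"xyz":[0,0,0],"roll":0,"grip":0},
    {"xyz":[0,0,0],"roll":0,"grip":0}
  ]
}}

```text
time_s: 23.07
position: [0.6651, -0.0892, 0.2484]
tcp_rot: [[0.998, 0.061, 0.002], [0.061, -0.998, -0.001], [0.002, 0.001, -1.0]]
force: [-0.2, -0.6, 1.0]
opening: 0.303
grasp_force: 0.0
```

Call:
{"name": "move_arm", "arguments": {
  "increments": [
    {"xyz":[0,0,0],"roll":0,"grip":0},
    {"xyz":[0,0,0],"roll":0,"grip":0},
    {"xyz":[0,0,0],"roll":0,"grip":0},
    {"xyz":[0,0,0],"roll":0,"grip":0},
    {"xyz":[0,0,0],"roll":0,"grip":0}
  ]
}}

```text
time_s: 23.48
position: [0.6648, -0.0891, 0.2476]
tcp_rot: [[0.998, 0.061, 0.001], [0.061, -0.998, -0.0], [0.001, 0.001, -1.0]]
force: [-0.8, -0.9, 3.6]
opening: 0.178
grasp_force: 30.0
```

```bash
python3 - <<'E'
from rel import *
s=st(); t=tf(s['position']); print(np.arctan2(-t[1],t[0]),np.hypot(*t))
q=O+.04*ux; rel(q[0],q[1],.246)
E
```

```text
t 23.4833 tcp [ 0.6648 -0.0891  0.2476] tester [0.0377 0.0138] yaw 3.49 j [-17.1  32.5  73.4  -0.   74.   69.4] f [-0.8 -0.9  3.6] open 0.178 30.000577153719163
-0.350899112735606 0.040146357244462416
t 23.4833 tcp [ 0.6648 -0.0891  0.2476] tester [0.0377 0.0138] yaw 3.49 j [-17.1  32.5  73.4  -0.   74.   69.4] f [-0.8 -0.9  3.6] open 0.178 30.000577153719163
tool shift mm [ 2.3 13.8  1.6] roll None
```

Gripped on the knob. Lead to the rib, then the first turn.

Call:
{"name": "move_arm", "arguments": {
  "increments": [
    {"xyz":[1.7,7,0],"roll":0,"grip":0},
    {"xyz":[0.6,6.8,0],"roll":0,"grip":0},
    {"xyz":[0,0,0],"roll":0,"grip":0}
  ]
}}

```text
time_s: 23.73
position: [0.6683, -0.1043, 0.2476]
tcp_rot: [[0.998, 0.06, 0.001], [0.06, -0.998, -0.001], [0.001, 0.001, -1.0]]
force: [-0.7, -1.6, 5.7]
opening: 0.179
grasp_force: 30.0
```

Call:
{"name": "move_arm", "arguments": {
  "increments": [
    {"xyz":[-3.5,16.3,0],"roll":0,"grip":0},
    {"xyz":[-9.8,13.5,0],"roll":0,"grip":0},
    {"xyz":[-14.4,8.3,0],"roll":0,"grip":0},
    {"xyz":[-16.5,1.7,0],"roll":0,"grip":0},
    {"xyz":[-15.8,-5.1,0],"roll":0,"grip":0}
  ]
}}

```text
time_s: 24.15
position: [0.611, -0.1418, 0.2475]
tcp_rot: [[0.998, 0.058, 0.005], [0.058, -0.998, 0.002], [0.005, -0.002, -1.0]]
force: [4.7, 7.1, 3.0]
opening: 0.184
grasp_force: 30.0
```

Call:
{"name": "move_arm", "arguments": {
  "increments": [
    {"xyz":[-12.4,-11.1,0],"roll":0,"grip":0},
    {"xyz":[-6.8,-15.2,0],"roll":0,"grip":0},
    {"xyz":[0,-16.7,0],"roll":0,"grip":0},
    {"xyz":[6.8,-15.2,0],"roll":0,"grip":0},
    {"xyz":[12.4,-11.2,0],"roll":0,"grip":0}
  ]
}}

```text
time_s: 24.57
position: [0.6048, -0.0727, 0.2476]
tcp_rot: [[0.998, 0.06, -0.001], [0.06, -0.998, -0.002], [-0.001, 0.002, -1.0]]
force: [-0.1, -3.7, 3.1]
opening: 0.178
grasp_force: 30.0
```

Call:
{"name": "move_arm", "arguments": {
  "increments": [
    {"xyz":[15.8,-5.1,0],"roll":0,"grip":0},
    {"xyz":[16.5,1.7,0],"roll":0,"grip":0},
    {"xyz":[14.4,8.3,0],"roll":0,"grip":0},
    {"xyz":[9.8,13.5,0],"roll":0,"grip":0},
    {"xyz":[3.5,16.3,0],"roll":0,"grip":0}
  ]
}}

```text
time_s: 24.98
position: [0.6684, -0.1034, 0.2475]
tcp_rot: [[0.998, 0.062, -0.0], [0.062, -0.998, -0.0], [-0.0, 0.0, -1.0]]
force: [-4.9, 2.1, 7.3]
opening: 0.183
grasp_force: 30.0
```

```bash
python3 - <<'E'
from rel import *
s=st(); t=tf(s['position']); print(np.arctan2(-t[1],t[0]),np.hypot(*t))
q=O+.04*ux; rel(q[0],q[1],.247)
E
```

```text
t 24.9833 tcp [ 0.6684 -0.1034  0.2475] tester [ 0.0405 -0.0007] yaw 3.54 j [-18.2  33.   72.5  -0.   74.5  68.2] f [-4.9  2.1  7.3] open 0.183 30.001891311634132
0.017282229819009256 0.040506048930993015
t 24.9833 tcp [ 0.6684 -0.1034  0.2475] tester [ 0.0405 -0.0007] yaw 3.54 j [-18.2  33.   72.5  -0.   74.5  68.2] f [-4.9  2.1  7.3] open 0.183 30.001891311634132
tool shift mm [-0.5 -0.7  0.5] roll None
```

Call:
{"name": "move_arm", "arguments": {
  "increments": [
    {"xyz":[-3.5,16.0,0],"roll":0,"grip":0},
    {"xyz":[-9.8,13.5,0],"roll":0,"grip":0},
    {"xyz":[-14.4,8.3,0],"roll":0,"grip":0},
    {"xyz":[-16.5,1.7,0],"roll":0,"grip":0},
    {"xyz":[-15.8,-5.1,0],"roll":0,"grip":0}
  ]
}}

```text
time_s: 25.4
position: [0.6109, -0.1418, 0.2475]
tcp_rot: [[0.998, 0.058, 0.005], [0.058, -0.998, 0.002], [0.005, -0.001, -1.0]]
force: [4.7, 7.0, 2.5]
opening: 0.181
grasp_force: 30.0
```

Call:
{"name": "move_arm", "arguments": {
  "increments": [
    {"xyz":[-12.4,-11.1,0],"roll":0,"grip":0},
    {"xyz":[-6.8,-15.2,0],"roll":0,"grip":0},
    {"xyz":[0,-16.7,0],"roll":0,"grip":0},
    {"xyz":[6.8,-15.2,0],"roll":0,"grip":0},
    {"xyz":[12.4,-11.2,0],"roll":0,"grip":0}
  ]
}}

```text
time_s: 25.82
position: [0.6049, -0.0726, 0.2476]
tcp_rot: [[0.998, 0.06, -0.0], [0.06, -0.998, -0.003], [-0.0, 0.003, -1.0]]
force: [1.4, -4.6, 3.0]
opening: 0.18
grasp_force: 30.0
```

Call:
{"name": "move_arm", "arguments": {
  "increments": [
    {"xyz":[15.8,-5.1,0],"roll":0,"grip":0},
    {"xyz":[16.5,1.7,0],"roll":0,"grip":0},
    {"xyz":[14.4,8.3,0],"roll":0,"grip":0},
    {"xyz":[9.8,13.5,0],"roll":0,"grip":0},
    {"xyz":[3.5,16.3,0],"roll":0,"grip":0}
  ]
}}

```text
time_s: 26.23
position: [0.6684, -0.1031, 0.2475]
tcp_rot: [[0.998, 0.062, -0.0], [0.062, -0.998, -0.0], [-0.0, 0.0, -1.0]]
force: [-4.4, 1.7, 7.0]
opening: 0.178
grasp_force: 30.0
```

Call:
{"name": "move_arm", "arguments": {
  "increments": [
    {"xyz":[0,0,0],"roll":0,"grip":0},
    {"xyz":[0,0,0],"roll":0,"grip":0},
    {"xyz":[0,0,0],"roll":0,"grip":0},
    {"xyz":[0,0,0],"roll":0,"grip":0},
    {"xyz":[0,0,0],"roll":0,"grip":0}
  ]
}}

```text
time_s: 26.65
position: [0.6683, -0.1044, 0.2476]
tcp_rot: [[0.998, 0.06, 0.002], [0.06, -0.998, -0.002], [0.002, 0.002, -1.0]]
force: [0.2, -1.0, 5.4]
opening: 0.18
grasp_force: 30.0
```

```bash
python3 - <<'E'
from rel import *
s=st(); t=tf(s['position']); print(np.arctan2(-t[1],t[0]),np.hypot(*t))
E
```

```text
t 26.65 tcp [ 0.6683 -0.1044  0.2476] tester [ 0.0402 -0.0018] yaw 3.42 j [-18.3  32.9  72.6  -0.1  74.3  68.3] f [ 0.2 -1.   5.4] open 0.18 30.000844083686786
0.0447462314546156 0.04024027832905732
```

Call:
{"name": "move_arm", "arguments": {
  "increments": [
    {"xyz":[0,0,0],"roll":0,"grip":60},
    {"xyz":[0,0,0],"roll":0,"grip":60},
    {"xyz":[0,0,0],"roll":0,"grip":60},
    {"xyz":[0,0,0],"roll":0,"grip":60},
    {"xyz":[0,0,0],"roll":0,"grip":60}
  ]
}}

```text
time_s: 27.07
position: [0.6673, -0.1021, 0.2461]
tcp_rot: [[0.998, 0.061, -0.002], [0.061, -0.998, 0.001], [-0.002, -0.001, -1.0]]
force: [0.2, 0.1, -0.3]
opening: 0.473
grasp_force: 0.0
```

Call:
{"name": "move_arm", "arguments": {
  "increments": [
    {"xyz":[0,0,-5],"roll":0,"grip":60},
    {"xyz":[0,0,-25],"roll":0,"grip":60},
    {"xyz":[0,0,-35],"roll":0,"grip":60},
    {"xyz":[-20,1,0],"roll":0,"grip":60},
    {"xyz":[-35,2,0],"roll":0,"grip":60}
  ]
}}

```text
time_s: 27.48
position: [0.6168, -0.1092, 0.3148]
tcp_rot: [[0.998, 0.062, 0.009], [0.063, -0.998, -0.003], [0.009, 0.003, -1.0]]
force: [0.4, -0.6, -1.5]
opening: 0.598
grasp_force: 0.0
```

Call:
{"name": "move_arm", "arguments": {
  "increments": [
    {"xyz":[-35,2,0],"roll":0,"grip":60},
    {"xyz":[-25,1,0],"roll":0,"grip":60},
    {"xyz":[-8,0,0],"roll":0,"grip":60},
    {"xyz":[0,0,0],"roll":0,"grip":60},
    {"xyz":[0,0,0],"roll":0,"grip":60}
  ]
}}

```text
time_s: 27.9
position: [0.5464, -0.116, 0.3127]
tcp_rot: [[0.998, 0.06, 0.003], [0.06, -0.998, -0.001], [0.003, 0.001, -1.0]]
force: [-0.3, -0.1, -0.8]
opening: 0.598
grasp_force: 0.0
```

```bash
python3 look.py pics/w10.png; python3 - <<'E'
from h import *
M,K,im,d=snap('wrist'); W=cloud(M,K,d); hsv=cv2.cvtColor(im,cv2.COLOR_RGB2HSV)
g=(abs(W[...,2]-.156)<.006)&(hsv[...,0]>40)&(hsv[...,0]<85)&(hsv[...,1]>80)&(abs(W[...,1]+.11)<.08)&(W[...,0]<.62)
P=W[g]; t=np.array([tf(p) for p in P]); print('coupon visible',len(P),t.min(0),t.max(0))
E
```

```text
t 27.9 tcp [ 0.5464 -0.116   0.3127] tester [-0.0821 -0.0059] yaw 3.46 j [-23.5  19.6  85.2   0.   75.1  63.1] f [-0.3 -0.1 -0.8] open 0.598 0.0
knob 755 [ 0.6679 -0.1036] 0.008047579787671566 [ 0.0399 -0.0009] phi 0.022552566650304355 r 0.039910149085163785
t 27.95 tcp [ 0.5469 -0.116   0.3125] tester [-0.0816 -0.0059] yaw 3.49 j [-23.4  19.6  85.1   0.   75.1  63.1] f [ 0.1  0.1 -0.4] open 0.597 0.0
tool shift mm [121.4  -5.1  66.7] roll None
coupon visible 142 [-0.0978 -0.0292] [-0.025   0.0164]
```

View pics/w10.png

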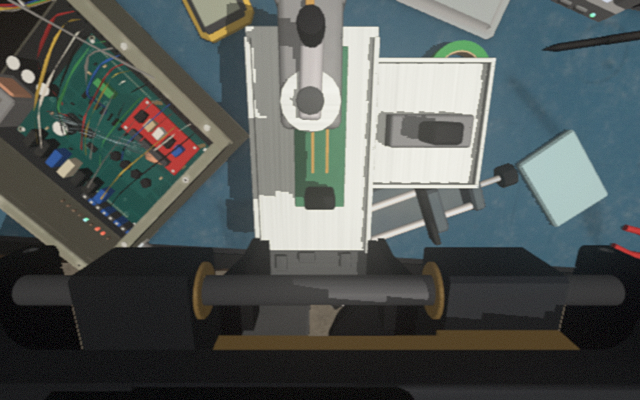

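Call:
{"name": "move_arm", "arguments": {
  "increments": [
    {"xyz":[-2,1,30],"roll":0,"grip":60},
    {"xyz":[0,0,40],"roll":0,"grip":60},
    {"xyz":[0,0,40],"roll":0,"grip":60},
    {"xyz":[0,0,30],"roll":0,"grip":60},
    {"xyz":[0,0,9],"roll":0,"grip":60}
  ]
}}

```text
time_s: 28.42
position: [0.5415, -0.1155, 0.1578]
tcp_rot: [[0.998, 0.061, -0.008], [0.061, -0.998, 0.004], [-0.008, -0.004, -1.0]]
force: [0.1, 0.4, 0.1]
opening: 0.6
grasp_force: 0.0
```

Call:
{"name": "move_arm", "arguments": {
  "increments": [
    {"xyz":[0,0,0],"roll":0,"grip":60},
    {"xyz":[0,0,0],"roll":0,"grip":0},
    {"xyz":[0,0,0],"roll":0,"grip":0},
    {"xyz":[0,0,0],"roll":0,"grip":0},
    {"xyz":[0,0,0],"roll":0,"grip":0}
  ]
}}

```text
time_s: 28.83
position: [0.5447, -0.1173, 0.1649]
tcp_rot: [[0.998, 0.061, 0.004], [0.061, -0.998, -0.002], [0.004, 0.002, -1.0]]
force: [0.3, -0.1, 1.2]
opening: 0.383
grasp_force: 0.0
```

Call:
{"name": "move_arm", "arguments": {
  "increments": [
    {"xyz":[0,0,0],"roll":0,"grip":0},
    {"xyz":[0,0,0],"roll":0,"grip":0},
    {"xyz":[0,0,0],"roll":0,"grip":0},
    {"xyz":[0,0,0],"roll":0,"grip":0},
    {"xyz":[0,0,0],"roll":0,"grip":0}
  ]
}}

```text
time_s: 29.25
position: [0.5443, -0.1172, 0.1645]
tcp_rot: [[0.998, 0.061, 0.003], [0.061, -0.998, -0.001], [0.003, 0.001, -1.0]]
force: [0.6, 0.3, 5.9]
opening: 0.319
grasp_force: 30.0
```

```bash
python3 - <<'E'
from rel import *
st()
E
```

```text
t 29.25 tcp [ 0.5443 -0.1172  0.1645] tester [-0.0843 -0.007 ] yaw 3.47 j [-23.7  29.3  95.4   0.   55.1  62.9] f [0.6 0.3 5.9] open 0.319 29.988724552094936
```

Call:
{"name": "move_arm", "arguments": {
  "increments": [
    {"xyz":[-5,-2,0],"roll":0,"grip":0},
    {"xyz":[-9,-4,0],"roll":0,"grip":0},
    {"xyz":[-9,-4,0],"roll":0,"grip":0},
    {"xyz":[-6,-3,0],"roll":0,"grip":0},
    {"xyz":[-3.4,-0.8,0],"roll":0,"grip":0}
  ]
}}

```text
time_s: 29.67
position: [0.5114, -0.1053, 0.1645]
tcp_rot: [[0.998, 0.06, 0.006], [0.061, -0.998, -0.002], [0.006, 0.002, -1.0]]
force: [2.0, -1.2, 2.5]
opening: 0.322
grasp_force: 30.0
```

Call:
{"name": "move_arm", "arguments": {
  "increments": [
    {"xyz":[0,0,0],"roll":0,"grip":0},
    {"xyz":[0,0,0],"roll":0,"grip":0},
    {"xyz":[0,0,0],"roll":0,"grip":0}
  ]
}}

```text
time_s: 29.92
position: [0.5109, -0.1052, 0.1645]
tcp_rot: [[0.998, 0.061, 0.003], [0.061, -0.998, -0.001], [0.003, 0.001, -1.0]]
force: [1.6, -0.4, 7.9]
opening: 0.318
grasp_force: 30.0
```

```bash
python3 - <<'E'
from con import con; from h import *
con('pics/w11.png')
M,K,im,d=snap('wrist'); W=cloud(M,K,d); hsv=cv2.cvtColor(im,cv2.COLOR_RGB2HSV)
g=(abs(W[...,2]-.156)<.006)&(hsv[...,0]>40)&(hsv[...,0]<85)&(hsv[...,1]>80)&(abs(W[...,1]+.11)<.06)&(W[...,0]<.62)
P=W[g]; t=np.array([tf(p) for p in P]); print(len(P),t.min(0),t.max(0),np.median(P[:,2])); A=np.c_[P[:,:2],np.ones(len(P))]; print(np.linalg.lstsq(A,P[:,2],rcond=None)[0])
E
```

```text
t 29.9167 tcp [ 0.5109 -0.1052  0.1645] tester [-0.1169  0.0071] yaw 3.48 j [-23.9  26.9 100.4   0.   52.4  62.6] f [ 1.6 -0.4  7.9] open 0.318 29.98740144073963
disc px [304.7  92.3] 485 world [ 0.5938 -0.0927  0.157 ] tester [-0.0334  0.0145] tool [83.5 -7.5  7.7]
7907 [-0.1139 -0.0168] [-0.0129  0.0318] 0.15597914764249618
[0.00061068 0.00115875 0.15575467]
```

View pics/w11.png

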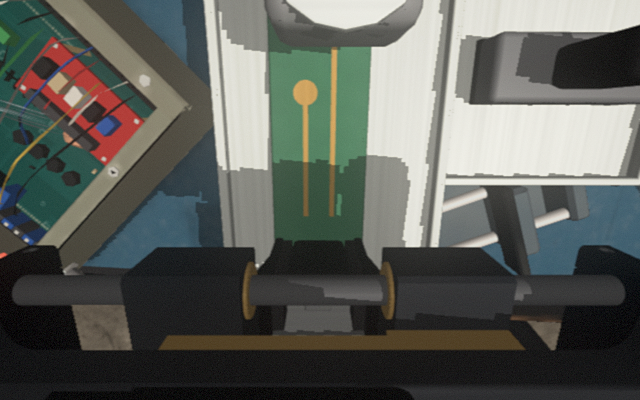

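Call:
{"name": "move_arm", "arguments": {
  "increments": [
    {"xyz":[0,0,0],"roll":0,"grip":60},
    {"xyz":[0,0,0],"roll":0,"grip":60},
    {"xyz":[0,0,0],"roll":0,"grip":60},
    {"xyz":[0,0,0],"roll":0,"grip":60},
    {"xyz":[0,0,0],"roll":0,"grip":60}
  ]
}}

```text
time_s: 30.43
position: [0.5094, -0.1048, 0.1625]
tcp_rot: [[0.998, 0.061, -0.002], [0.061, -0.998, 0.001], [-0.001, -0.001, -1.0]]
force: [-0.5, -0.4, -0.2]
opening: 0.567
grasp_force: 0.0
```

Call:
{"name": "move_arm", "arguments": {
  "increments": [
    {"xyz":[0,0,-8],"roll":0,"grip":60},
    {"xyz":[0,0,-30],"roll":0,"grip":60},
    {"xyz":[0,0,-40],"roll":0,"grip":60},
    {"xyz":[0,0,-40],"roll":0,"grip":60},
    {"xyz":[0,0,-32],"roll":0,"grip":60}
  ]
}}

```text
time_s: 30.85
position: [0.5105, -0.1051, 0.3162]
tcp_rot: [[0.998, 0.061, 0.002], [0.061, -0.998, -0.001], [0.002, 0.001, -1.0]]
force: [1.5, -0.6, 0.3]
opening: 0.597
grasp_force: 0.0
```

Call:
{"name": "move_arm", "arguments": {
  "increments": [
    {"xyz":[15,0,0],"roll":0,"grip":60},
    {"xyz":[35,2,0],"roll":0,"grip":60},
    {"xyz":[38,2,0],"roll":0,"grip":60},
    {"xyz":[38,2,0],"roll":0,"grip":60},
    {"xyz":[24,2,0],"roll":0,"grip":60}
  ]
}}

```text
time_s: 31.27
position: [0.6634, -0.1037, 0.3134]
tcp_rot: [[0.998, 0.061, 0.002], [0.061, -0.998, -0.0], [0.002, 0.0, -1.0]]
force: [-0.1, -0.2, -0.6]
opening: 0.599
grasp_force: 0.0
```

Call:
{"name": "move_arm", "arguments": {
  "increments": [
    {"xyz":[7,0,0],"roll":0,"grip":60},
    {"xyz":[0,0,0],"roll":0,"grip":60},
    {"xyz":[0,0,0],"roll":0,"grip":60},
    {"xyz":[0,0,0],"roll":0,"grip":60}
  ]
}}

```text
time_s: 31.6
position: [0.6657, -0.1033, 0.313]
tcp_rot: [[0.998, 0.061, -0.002], [0.061, -0.998, 0.0], [-0.002, -0.0, -1.0]]
force: [-1.2, -0.3, -0.0]
opening: 0.599
grasp_force: 0.0
```

```bash
python3 - <<'E'
from rel import *
q=O+.0399*ux-.0009*uy; rel(q[0],q[1],.247,3.5)
E
```

```text
t 31.6 tcp [ 0.6657 -0.1033  0.313 ] tester [ 0.0377 -0.0005] yaw 3.47 j [-18.3  29.8  67.9  -0.   82.4  68.2] f [-1.2 -0.3 -0. ] open 0.599 0.0
tool shift mm [ 2.3  0.4 66. ] roll -0.0005
```

Call:
{"name": "move_arm", "arguments": {
  "increments": [
    {"xyz":[2,0.4,20],"roll":0,"grip":60},
    {"xyz":[0,0,25],"roll":0,"grip":60},
    {"xyz":[0,0,20],"roll":0,"grip":60},
    {"xyz":[0,0,0],"roll":0,"grip":60},
    {"xyz":[0,0,0],"roll":0,"grip":60}
  ]
}}

```text
time_s: 32.02
position: [0.6677, -0.1036, 0.2476]
tcp_rot: [[0.998, 0.06, -0.003], [0.06, -0.998, 0.001], [-0.003, -0.001, -1.0]]
force: [-0.3, 0.2, 0.5]
opening: 0.601
grasp_force: 0.0
```

Call:
{"name": "move_arm", "arguments": {
  "increments": [
    {"xyz":[0,0,0],"roll":0,"grip":0},
    {"xyz":[0,0,0],"roll":0,"grip":0},
    {"xyz":[0,0,0],"roll":0,"grip":0},
    {"xyz":[0,0,0],"roll":0,"grip":0},
    {"xyz":[0,0,0],"roll":0,"grip":0}
  ]
}}

```text
time_s: 32.43
position: [0.6697, -0.1038, 0.2489]
tcp_rot: [[0.998, 0.061, 0.001], [0.061, -0.998, -0.0], [0.001, 0.001, -1.0]]
force: [-0.4, 0.1, 0.2]
opening: 0.309
grasp_force: 0.0
```

Call:
{"name": "move_arm", "arguments": {
  "increments": [
    {"xyz":[0,0,0],"roll":0,"grip":0},
    {"xyz":[0,0,0],"roll":0,"grip":0},
    {"xyz":[0,0,0],"roll":0,"grip":0},
    {"xyz":[0,0,0],"roll":0,"grip":0},
    {"xyz":[0,0,0],"roll":0,"grip":0}
  ]
}}

```text
time_s: 32.85
position: [0.6695, -0.1039, 0.2482]
tcp_rot: [[0.998, 0.061, 0.0], [0.061, -0.998, -0.0], [0.0, 0.0, -1.0]]
force: [0.2, 0.2, 1.0]
opening: 0.178
grasp_force: 30.0
```

```bash
python3 - <<'E'
from rel import *
q=O+.04*ux; rel(q[0],q[1],.247,3.5)
E
```

```text
t 32.85 tcp [ 0.6695 -0.1039  0.2482] tester [ 0.0415 -0.0013] yaw 3.49 j [-18.2  33.   72.3  -0.   74.7  68.3] f [0.2 0.2 1. ] open 0.178 29.97062474645645
tool shift mm [-1.5 -1.3  1.2] roll -0.0003
```

Gripped; lead the first two of the three turns.

Call:
{"name": "move_arm", "arguments": {
  "increments": [
    {"xyz":[-5,15.0,0],"roll":0,"grip":0},
    {"xyz":[-9.8,13.5,0],"roll":0,"grip":0},
    {"xyz":[-14.4,8.3,0],"roll":0,"grip":0},
    {"xyz":[-16.5,1.7,0],"roll":0,"grip":0},
    {"xyz":[-15.8,-5.1,0],"roll":0,"grip":0}
  ]
}}

```text
time_s: 33.27
position: [0.6107, -0.1409, 0.2482]
tcp_rot: [[0.998, 0.059, 0.004], [0.059, -0.998, 0.003], [0.004, -0.003, -1.0]]
force: [5.6, 6.8, -0.1]
opening: 0.18
grasp_force: 30.0
```

Call:
{"name": "move_arm", "arguments": {
  "increments": [
    {"xyz":[-12.4,-11.1,0],"roll":0,"grip":0},
    {"xyz":[-6.8,-15.2,0],"roll":0,"grip":0},
    {"xyz":[0,-16.7,0],"roll":0,"grip":0},
    {"xyz":[6.8,-15.2,0],"roll":0,"grip":0},
    {"xyz":[12.4,-11.2,0],"roll":0,"grip":0}
  ]
}}

```text
time_s: 33.68
position: [0.606, -0.0726, 0.2482]
tcp_rot: [[0.998, 0.061, 0.002], [0.061, -0.998, -0.003], [0.002, 0.004, -1.0]]
force: [2.4, -7.4, -1.7]
opening: 0.18
grasp_force: 29.9
```

Call:
{"name": "move_arm", "arguments": {
  "increments": [
    {"xyz":[15.8,-5.1,0],"roll":0,"grip":0},
    {"xyz":[16.5,1.7,0],"roll":0,"grip":0},
    {"xyz":[14.4,8.3,0],"roll":0,"grip":0},
    {"xyz":[9.8,13.5,0],"roll":0,"grip":0},
    {"xyz":[3.5,16.3,0],"roll":0,"grip":0}
  ]
}}

```text
time_s: 34.1
position: [0.6694, -0.1018, 0.2482]
tcp_rot: [[0.998, 0.063, 0.002], [0.063, -0.998, 0.002], [0.002, -0.001, -1.0]]
force: [0.3, 1.9, 0.9]
opening: 0.179
grasp_force: 30.0
```

Call:
{"name": "move_arm", "arguments": {
  "increments": [
    {"xyz":[-3.5,16.2,0],"roll":0,"grip":0},
    {"xyz":[-9.8,13.5,0],"roll":0,"grip":0},
    {"xyz":[-14.4,8.3,0],"roll":0,"grip":0},
    {"xyz":[-16.5,1.7,0],"roll":0,"grip":0},
    {"xyz":[-15.8,-5.1,0],"roll":0,"grip":0}
  ]
}}

```text
time_s: 34.52
position: [0.6091, -0.1403, 0.2481]
tcp_rot: [[0.998, 0.057, 0.003], [0.057, -0.998, 0.006], [0.003, -0.006, -1.0]]
force: [9.0, 11.0, -1.1]
opening: 0.179
grasp_force: 30.0
```

Call:
{"name": "move_arm", "arguments": {
  "increments": [
    {"xyz":[-12.4,-11.1,0],"roll":0,"grip":0},
    {"xyz":[-6.8,-15.2,0],"roll":0,"grip":0},
    {"xyz":[0,-16.7,0],"roll":0,"grip":0},
    {"xyz":[6.8,-15.2,0],"roll":0,"grip":0},
    {"xyz":[12.4,-11.2,0],"roll":0,"grip":0}
  ]
}}

```text
time_s: 34.93
position: [0.6044, -0.0738, 0.2482]
tcp_rot: [[0.998, 0.06, 0.001], [0.06, -0.998, -0.004], [0.0, 0.004, -1.0]]
force: [3.1, -6.3, -0.9]
opening: 0.18
grasp_force: 30.0
```

Call:
{"name": "move_arm", "arguments": {
  "increments": [
    {"xyz":[15.8,-5.1,0],"roll":0,"grip":0},
    {"xyz":[16.5,1.7,0],"roll":0,"grip":0},
    {"xyz":[14.4,8.3,0],"roll":0,"grip":0},
    {"xyz":[9.8,13.5,0],"roll":0,"grip":0},
    {"xyz":[3.5,16.3,0],"roll":0,"grip":0}
  ]
}}

```text
time_s: 35.35
position: [0.6693, -0.1021, 0.2483]
tcp_rot: [[0.998, 0.062, 0.005], [0.062, -0.998, 0.002], [0.005, -0.002, -1.0]]
force: [3.2, 2.5, -0.3]
opening: 0.18
grasp_force: 30.0
```

```bash
python3 - <<'E'
from rel import *
q=O+.04*ux; rel(q[0],q[1],.247,3.5)
E
```

```text
t 35.35 tcp [ 0.6693 -0.1021  0.2483] tester [0.0414 0.0005] yaw 3.53 j [-18.2  32.9  72.5   0.2  74.4  68.2] f [ 3.2  2.5 -0.3] open 0.18 29.98504842780676
tool shift mm [-1.4  0.5  1.3] roll 0.0005
```

Call:
{"name": "move_arm", "arguments": {
  "increments": [
    {"xyz":[-4,16.3,0],"roll":0,"grip":0},
    {"xyz":[-9.8,13.5,0],"roll":0,"grip":0},
    {"xyz":[-14.4,8.3,0],"roll":0,"grip":0},
    {"xyz":[-16.5,1.7,0],"roll":0,"grip":0},
    {"xyz":[-15.4,-5.1,0],"roll":0,"grip":0}
  ]
}}

```text
time_s: 35.77
position: [0.6084, -0.1399, 0.248]
tcp_rot: [[0.998, 0.057, 0.002], [0.057, -0.998, 0.007], [0.002, -0.007, -1.0]]
force: [9.2, 12.4, -1.0]
opening: 0.181
grasp_force: 30.0
```

Call:
{"name": "move_arm", "arguments": {
  "increments": [
    {"xyz":[-12.4,-11.1,0],"roll":0,"grip":0},
    {"xyz":[-6.8,-15.2,0],"roll":0,"grip":0},
    {"xyz":[0,-16.7,0],"roll":0,"grip":0},
    {"xyz":[6.8,-15.2,0],"roll":0,"grip":0},
    {"xyz":[12.4,-11.2,0],"roll":0,"grip":0}
  ]
}}

```text
time_s: 36.18
position: [0.6042, -0.074, 0.2482]
tcp_rot: [[0.998, 0.06, 0.001], [0.06, -0.998, -0.005], [0.0, 0.005, -1.0]]
force: [2.8, -6.3, -0.6]
opening: 0.179
grasp_force: 30.0
```

Call:
{"name": "move_arm", "arguments": {
  "increments": [
    {"xyz":[15.8,-5.1,0],"roll":0,"grip":0},
    {"xyz":[16.5,1.7,0],"roll":0,"grip":0},
    {"xyz":[14.4,8.3,0],"roll":0,"grip":0},
    {"xyz":[9.8,13.5,0],"roll":0,"grip":0},
    {"xyz":[3.5,16.3,0],"roll":0,"grip":0}
  ]
}}

```text
time_s: 36.6
position: [0.6692, -0.1015, 0.2483]
tcp_rot: [[0.998, 0.062, 0.005], [0.062, -0.998, 0.003], [0.005, -0.002, -1.0]]
force: [4.8, 3.0, -0.5]
opening: 0.18
grasp_force: 30.0
```

Call:
{"name": "move_arm", "arguments": {
  "increments": [
    {"xyz":[0,0,0],"roll":0,"grip":0},
    {"xyz":[0,0,0],"roll":0,"grip":0},
    {"xyz":[0,0,0],"roll":0,"grip":0},
    {"xyz":[0,0,0],"roll":0,"grip":0},
    {"xyz":[0,0,0],"roll":0,"grip":0}
  ]
}}

```text
time_s: 37.02
position: [0.6692, -0.1054, 0.2485]
tcp_rot: [[0.998, 0.059, 0.007], [0.059, -0.998, -0.003], [0.007, 0.003, -1.0]]
force: [9.2, -1.2, -1.9]
opening: 0.183
grasp_force: 30.0
```

```bash
python3 - <<'E'
from rel import *
q=O+.04*ux; rel(q[0],q[1],.247,3.5)
E
```

```text
t 37.0167 tcp [ 0.6692 -0.1054  0.2485] tester [ 0.0411 -0.0028] yaw 3.38 j [-18.4  32.8  72.6  -0.   74.1  68.3] f [ 9.2 -1.2 -1.9] open 0.183 29.975921520781412
tool shift mm [-1.1 -2.8  1.5] roll -0.0022
```

Call:
{"name": "move_arm", "arguments": {
  "increments": [
    {"xyz":[0,-2,0],"roll":0,"grip":0},
    {"xyz":[0,0,0],"roll":0,"grip":0},
    {"xyz":[0,0,0],"roll":0,"grip":0},
    {"xyz":[0,0,0],"roll":0,"grip":0},
    {"xyz":[0,0,0],"roll":0,"grip":0}
  ]
}}

```text
time_s: 37.43
position: [0.6691, -0.1029, 0.2485]
tcp_rot: [[0.998, 0.059, 0.008], [0.059, -0.998, -0.002], [0.007, 0.003, -1.0]]
force: [9.3, -0.8, -1.9]
opening: 0.178
grasp_force: 30.0
```

Call:
{"name": "move_arm", "arguments": {
  "increments": [
    {"xyz":[0,0,0],"roll":0,"grip":60},
    {"xyz":[0,0,0],"roll":0,"grip":60},
    {"xyz":[0,0,0],"roll":0,"grip":60},
    {"xyz":[0,0,0],"roll":0,"grip":60},
    {"xyz":[0,0,0],"roll":0,"grip":60}
  ]
}}

```text
time_s: 37.85
position: [0.6663, -0.1008, 0.2476]
tcp_rot: [[0.998, 0.06, -0.002], [0.06, -0.998, 0.0], [-0.002, -0.0, -1.0]]
force: [-0.2, 1.0, -0.8]
opening: 0.474
grasp_force: 0.0
```

Call:
{"name": "move_arm", "arguments": {
  "increments": [
    {"xyz":[0,0,-5],"roll":0,"grip":60},
    {"xyz":[0,0,-25],"roll":0,"grip":60},
    {"xyz":[0,0,-35],"roll":0,"grip":60},
    {"xyz":[-20,-1,0],"roll":0,"grip":60},
    {"xyz":[-35,-1,0],"roll":0,"grip":60}
  ]
}}

```text
time_s: 38.27
position: [0.6162, -0.1026, 0.3158]
tcp_rot: [[0.998, 0.062, 0.009], [0.062, -0.998, -0.003], [0.009, 0.003, -1.0]]
force: [0.3, -0.9, -1.2]
opening: 0.596
grasp_force: 0.0
```

Call:
{"name": "move_arm", "arguments": {
  "increments": [
    {"xyz":[-38,-2,0],"roll":0,"grip":60},
    {"xyz":[-38,-2,0],"roll":0,"grip":60},
    {"xyz":[-25,-1,0],"roll":0,"grip":60},
    {"xyz":[0,0,0],"roll":0,"grip":60},
    {"xyz":[0,0,0],"roll":0,"grip":60}
  ]
}}

```text
time_s: 38.68
position: [0.5107, -0.1029, 0.3139]
tcp_rot: [[0.998, 0.06, 0.001], [0.06, -0.998, -0.001], [0.001, 0.001, -1.0]]
force: [0.8, -0.6, 0.9]
opening: 0.603
grasp_force: 0.0
```

```bash
python3 look.py pics/w12.png; python3 - <<'E'
from rel import *
q=O-.1169*ux+.0071*uy; rel(q[0],q[1],.1645,3.5)
E
```

```text
t 38.6833 tcp [ 0.5107 -0.1029  0.3139] tester [-0.1169  0.0094] yaw 3.45 j [-23.7  16.3  90.    0.   73.6  62.9] f [ 0.8 -0.6  0.9] open 0.603 0.0
t 38.7333 tcp [ 0.5121 -0.1032  0.3139] tester [-0.1156  0.0089] yaw 3.47 j [-23.7  16.3  89.9   0.   73.6  62.9] f [1.3 0.3 0.8] open 0.599 0.0
tool shift mm [ -1.6   1.7 149.4] roll -0.0006
```

View pics/w12.png

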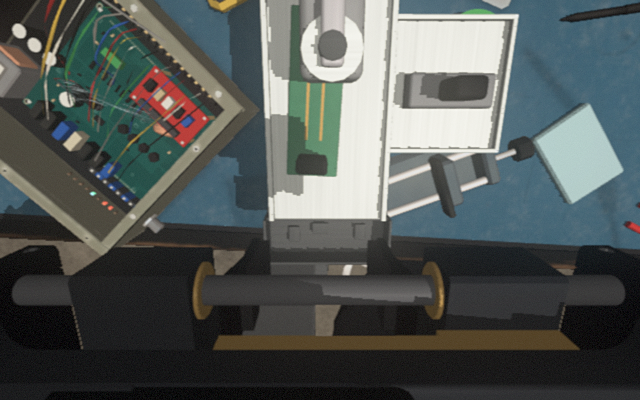

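Call:
{"name": "move_arm", "arguments": {
  "increments": [
    {"xyz":[-1.5,1.7,30],"roll":0,"grip":60},
    {"xyz":[0,0,40],"roll":0,"grip":60},
    {"xyz":[0,0,40],"roll":0,"grip":60},
    {"xyz":[0,0,30],"roll":0,"grip":60},
    {"xyz":[0,0,10],"roll":0,"grip":60}
  ]
}}

```text
time_s: 39.15
position: [0.5088, -0.1039, 0.1585]
tcp_rot: [[0.998, 0.061, -0.007], [0.061, -0.998, 0.003], [-0.007, -0.004, -1.0]]
force: [-0.8, 0.3, -0.4]
opening: 0.599
grasp_force: 0.0
```

Call:
{"name": "move_arm", "arguments": {
  "increments": [
    {"xyz":[0,0,0],"roll":0,"grip":60},
    {"xyz":[0,0,0],"roll":0,"grip":0},
    {"xyz":[0,0,0],"roll":0,"grip":0},
    {"xyz":[0,0,0],"roll":0,"grip":0},
    {"xyz":[0,0,0],"roll":0,"grip":0}
  ]
}}

```text
time_s: 39.57
position: [0.5114, -0.1052, 0.1647]
tcp_rot: [[0.998, 0.061, 0.004], [0.061, -0.998, -0.002], [0.004, 0.002, -1.0]]
force: [0.1, 0.2, -0.6]
opening: 0.379
grasp_force: 0.0
```

Call:
{"name": "move_arm", "arguments": {
  "increments": [
    {"xyz":[0,0,0],"roll":0,"grip":0},
    {"xyz":[0,0,0],"roll":0,"grip":0},
    {"xyz":[0,0,0],"roll":0,"grip":0},
    {"xyz":[0,0,0],"roll":0,"grip":0},
    {"xyz":[0,0,0],"roll":0,"grip":0}
  ]
}}

```text
time_s: 39.98
position: [0.51, -0.1047, 0.163]
tcp_rot: [[0.998, 0.061, 0.0], [0.061, -0.998, -0.0], [0.0, 0.0, -1.0]]
force: [-0.0, -0.1, -0.9]
opening: 0.038
grasp_force: 0.0
```

Call:
{"name": "move_arm", "arguments": {
  "increments": [
    {"xyz":[-6,0,0],"roll":0,"grip":0},
    {"xyz":[-12,0,0],"roll":0,"grip":0},
    {"xyz":[-12,0,0],"roll":0,"grip":0},
    {"xyz":[-12,0,0],"roll":0,"grip":0},
    {"xyz":[-8,0,0],"roll":0,"grip":0}
  ]
}}

```text
time_s: 40.4
position: [0.4583, -0.1074, 0.1627]
tcp_rot: [[0.998, 0.061, -0.002], [0.061, -0.998, 0.001], [-0.002, -0.001, -1.0]]
force: [-0.6, 0.5, 0.5]
opening: 0.006
grasp_force: 0.0
```

```bash
python3 - <<'E'
from h import *
st()
E
```

```text
t 40.4 tcp [ 0.4583 -0.1074  0.1627] tester [-0.1695  0.008 ] yaw 3.48 j [-26.8  23.9 107.2  -0.   49.   59.7] f [-0.6  0.5  0.5] open 0.006 0.0
```

Call:
{"name": "move_arm", "arguments": {
  "increments": [
    {"xyz":[0,0,-30],"roll":0,"grip":60},
    {"xyz":[0,0,-40],"roll":0,"grip":60},
    {"xyz":[10,0,-40],"roll":0,"grip":60},
    {"xyz":[20,0,-40],"roll":0,"grip":60},
    {"xyz":[15,0,0],"roll":0,"grip":60}
  ]
}}

```text
time_s: 40.82
position: [0.5085, -0.1069, 0.3186]
tcp_rot: [[0.998, 0.06, 0.016], [0.06, -0.998, -0.007], [0.016, 0.008, -1.0]]
force: [1.0, -0.6, 0.3]
opening: 0.301
grasp_force: 0.0
```

Call:
{"name": "move_arm", "arguments": {
  "increments": [
    {"xyz":[0,0,0],"roll":0,"grip":60},
    {"xyz":[0,0,0],"roll":0,"grip":60},
    {"xyz":[0,0,0],"roll":0,"grip":60}
  ]
}}

```text
time_s: 41.07
position: [0.5018, -0.1045, 0.3087]
tcp_rot: [[0.998, 0.061, -0.004], [0.061, -0.998, 0.002], [-0.004, -0.002, -1.0]]
force: [-0.6, 0.8, -0.5]
opening: 0.522
grasp_force: 0.0
```

```bash
cat > hd.py <<'E'
from h import *
st(); M,K,im,d=snap('wrist','pics/w13.png'); W=cloud(M,K,d); hsv=cv2.cvtColor(im,cv2.COLOR_RGB2HSV)
h=(W[...,2]>.190)&(W[...,2]<.202)&(abs(W[...,1]+.11)<.06)&(W[...,0]<.605)&(W[...,0]>.45); P=W[h]
if len(P): r=cv2.minAreaRect(P[:,:2].astype(np.float32)); print('handle',len(P),r,tf(r[0]),tf(P.mean(0)))
g=(abs(W[...,2]-.156)<.006)&(hsv[...,0]>40)&(hsv[...,0]<85)&(hsv[...,1]>60)&(abs(W[...,1]+.11)<.06)&(W[...,0]<.70)
P=W[g]; t=np.array([tf(p) for p in P]); print('green',len(P),t.min(0),t.max(0))
L=t[(t[:,0]>-.08)&(t[:,0]<-.03)]
for lo in np.arange(-.08,-.03,.01):
    s=t[(t[:,0]>lo)&(t[:,0]<lo+.01)]
    if len(s)>5: print(round(lo,3),s[:,1].min(),s[:,1].max())
k=(W[...,2]>.274)&(W[...,2]<.285)&(np.hypot(W[...,0]-O[0],W[...,1]-O[1])<.055); P=W[k]
if len(P)>30: c,r=cv2.minEnclosingCircle(P[:,:2].astype(np.float32)); print('knob',tf(c))
E
python3 hd.py
```

```text
t 41.0667 tcp [ 0.5018 -0.1045  0.3087] tester [-0.1259  0.0083] yaw 3.49 j [-24.3  16.   91.3  -0.   73.   62.3] f [-0.6  0.8 -0.5] open 0.522 0.0
handle 540 ((0.5392951369285583, -0.0943567082285881), (0.014123531989753246, 0.027990391477942467), 0.11783706396818161) [-0.0879  0.0161] [-0.0874  0.0161]
green 3633 [-0.1025 -0.011 ] [0.0396 0.0407]
-0.08 -0.0082 0.0392
-0.07 -0.0082 0.0389
-0.06 -0.0089 0.0386
-0.05 -0.0096 0.0385
-0.04 -0.0104 0.0382
```

View pics/w13.png

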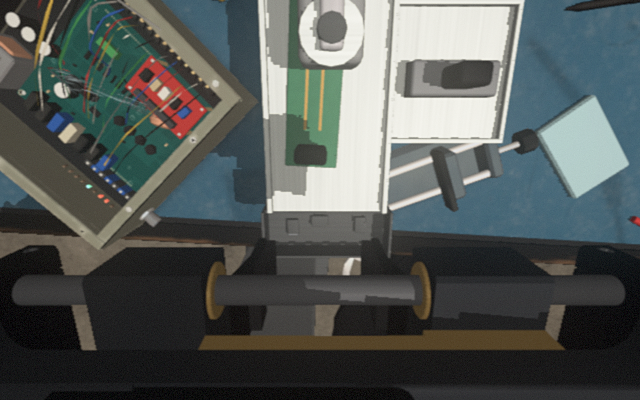

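```bash
python3 - <<'E'
from rel import *
rel(.5393,-.0944,.1635,0.1)
E
```

```text
t 41.1167 tcp [ 0.5017 -0.1046  0.3085] tester [-0.126   0.0082] yaw 3.48 j [-24.3  16.   91.3  -0.   73.   62.3] f [-0.8  0.5 -0.5] open 0.545 0.0
tool shift mm [ 38.7  -7.6 144.9] roll 0.0589
```

Call:
{"name": "move_arm", "arguments": {
  "increments": [
    {"xyz":[20,-4,0],"roll":0,"grip":60},
    {"xyz":[18.5,-3.6,20],"roll":0.059,"grip":60},
    {"xyz":[0,0,40],"roll":0,"grip":60},
    {"xyz":[0,0,40],"roll":0,"grip":60},
    {"xyz":[0,0,20],"roll":0,"grip":60}
  ]
}}

```text
time_s: 41.53
position: [0.5375, -0.0938, 0.185]
tcp_rot: [[1.0, 0.002, -0.01], [0.002, -1.0, 0.004], [-0.01, -0.004, -1.0]]
force: [-1.2, -0.0, -0.6]
opening: 0.602
grasp_force: 0.0
```

Call:
{"name": "move_arm", "arguments": {
  "increments": [
    {"xyz":[0,0,0],"roll":0,"grip":60},
    {"xyz":[0,0,0],"roll":0,"grip":60},
    {"xyz":[0,0,0],"roll":0,"grip":60}
  ]
}}

```text
time_s: 41.78
position: [0.5421, -0.0956, 0.1911]
tcp_rot: [[1.0, 0.001, 0.001], [0.001, -1.0, -0.0], [0.001, 0.0, -1.0]]
force: [-0.0, 0.6, 1.0]
opening: 0.598
grasp_force: 0.0
```

```bash
python3 - <<'E'
from rel import *
rel(.5393,-.0944,.1635,0.1)
E
```

```text
t 41.7833 tcp [ 0.5421 -0.0956  0.1911] tester [-0.0851  0.0147] yaw 0.09 j [-21.6  26.8  94.8   0.   58.3  68.3] f [-0.   0.6  1. ] open 0.598 0.0
tool shift mm [-2.9 -1.2 27.6] roll -0.0003
```

Call:
{"name": "move_arm", "arguments": {
  "increments": [
    {"xyz":[-2.4,-1.2,15],"roll":0,"grip":60},
    {"xyz":[0,0,12],"roll":0,"grip":60},
    {"xyz":[0,0,0],"roll":0,"grip":0},
    {"xyz":[0,0,0],"roll":0,"grip":0},
    {"xyz":[0,0,0],"roll":0,"grip":0}
  ]
}}

```text
time_s: 42.2
position: [0.5405, -0.0945, 0.165]
tcp_rot: [[1.0, 0.002, 0.003], [0.002, -1.0, -0.001], [0.003, 0.001, -1.0]]
force: [0.4, 0.6, 0.9]
opening: 0.453
grasp_force: 0.0
```

Call:
{"name": "move_arm", "arguments": {
  "increments": [
    {"xyz":[0,0,0],"roll":0,"grip":0},
    {"xyz":[0,0,0],"roll":0,"grip":0},
    {"xyz":[0,0,0],"roll":0,"grip":0},
    {"xyz":[0,0,0],"roll":0,"grip":0},
    {"xyz":[0,0,0],"roll":0,"grip":0}
  ]
}}

```text
time_s: 42.62
position: [0.5401, -0.0944, 0.1645]
tcp_rot: [[1.0, 0.002, 0.002], [0.002, -1.0, -0.001], [0.002, 0.001, -1.0]]
force: [-0.3, 0.0, 6.6]
opening: 0.315
grasp_force: 30.0
```

```bash
python3 - <<'E'
from rel import *
q=O-.1168*ux+.0068*uy; rel(q[0],q[1],.1640,3.5)
E
```

```text
t 42.6167 tcp [ 0.5401 -0.0944  0.1645] tester [-0.0871  0.016 ] yaw 0.1 j [-21.6  28.8  96.6  -0.   54.5  68.3] f [-0.3  0.   6.6] open 0.315 29.999291296117008
tool shift mm [-29.1  11.    0.4] roll -0.0593
```

Call:
{"name": "move_arm", "arguments": {
  "increments": [
    {"xyz":[-5,2,0],"roll":0,"grip":0},
    {"xyz":[-9,3,0],"roll":0,"grip":0},
    {"xyz":[-9,3,0],"roll":0,"grip":0},
    {"xyz":[-6,3,0],"roll":-0.03,"grip":0},
    {"xyz":[0,0,0],"roll":-0.029,"grip":0}
  ]
}}

```text
time_s: 43.03
position: [0.5104, -0.1061, 0.1645]
tcp_rot: [[0.998, 0.061, 0.003], [0.061, -0.998, -0.002], [0.003, 0.002, -1.0]]
force: [0.5, -0.1, 8.3]
opening: 0.323
grasp_force: 30.0
```

Call:
{"name": "move_arm", "arguments": {
  "increments": [
    {"xyz":[0,0,0],"roll":0,"grip":0},
    {"xyz":[0,0,0],"roll":0,"grip":0},
    {"xyz":[0,0,0],"roll":0,"grip":0}
  ]
}}

```text
time_s: 43.28
position: [0.5104, -0.1061, 0.1645]
tcp_rot: [[0.998, 0.061, 0.002], [0.061, -0.998, -0.002], [0.002, 0.002, -1.0]]
force: [0.3, -1.0, 9.0]
opening: 0.313
grasp_force: 30.0
```

```bash
python3 - <<'E'
from con import con; from h import *
con('pics/w14.png')
M,K,im,d=snap('wrist'); W=cloud(M,K,d); hsv=cv2.cvtColor(im,cv2.COLOR_RGB2HSV)
g=(abs(W[...,2]-.156)<.006)&(hsv[...,0]>40)&(hsv[...,0]<85)&(hsv[...,1]>80)&(abs(W[...,1]+.11)<.06)&(W[...,0]<.62)
P=W[g]; t=np.array([tf(p) for p in P])
for lo in np.arange(-.10,-.02,.02):
    s=t[(t[:,0]>lo)&(t[:,0]<lo+.02)]; print(round(lo,3),len(s),s[:,1].min(),s[:,1].max())
A=np.c_[P[:,:2],np.ones(len(P))]; print(np.linalg.lstsq(A,P[:,2],rcond=None)[0])
E
```

```text
t 43.2833 tcp [ 0.5104 -0.1061  0.1645] tester [-0.1175  0.0062] yaw 3.51 j [-2.400e+01  2.700e+01  1.004e+02 -1.000e-01  5.250e+01  6.250e+01] f [ 0.3 -1.   9. ] open 0.313 30.00056707765907
disc px [303.9  93.1] 489 world [ 0.5928 -0.0932  0.157 ] tester [-0.0344  0.014 ] tool [83.1 -7.9  7.6]
-0.1 885 -0.0165 0.0309
-0.08 1155 -0.0169 0.0311
-0.06 2249 -0.0169 0.0307
-0.04 2256 -0.017 0.0309
[0.00039368 0.00123743 0.15592338]
```

Call:
{"name": "move_arm", "arguments": {
  "increments": [
    {"xyz":[1,0,0],"roll":0,"grip":0},
    {"xyz":[0,0,0],"roll":0,"grip":0},
    {"xyz":[0,0,0],"roll":0,"grip":0},
    {"xyz":[0,0,0],"roll":0,"grip":0},
    {"xyz":[0,0,0],"roll":0,"grip":0}
  ]
}}

```text
time_s: 43.8
position: [0.5104, -0.1061, 0.1645]
tcp_rot: [[0.998, 0.061, -0.0], [0.061, -0.998, -0.002], [-0.001, 0.002, -1.0]]
force: [-2.1, -1.1, 9.7]
opening: 0.317
grasp_force: 30.0
```

Call:
{"name": "move_arm", "arguments": {
  "increments": [
    {"xyz":[-6,0,0],"roll":0,"grip":0},
    {"xyz":[-12,0,0],"roll":0,"grip":0},
    {"xyz":[-12,0,0],"roll":0,"grip":0},
    {"xyz":[-12,0,0],"roll":0,"grip":0},
    {"xyz":[-8,0,0],"roll":0,"grip":0}
  ]
}}

```text
time_s: 44.22
position: [0.4621, -0.109, 0.1643]
tcp_rot: [[0.998, 0.06, 0.005], [0.06, -0.998, -0.002], [0.005, 0.002, -1.0]]
force: [2.9, -0.2, 4.0]
opening: 0.319
grasp_force: 30.0
```

Call:
{"name": "move_arm", "arguments": {
  "increments": [
    {"xyz":[0,0,0],"roll":0,"grip":0},
    {"xyz":[0,0,-10],"roll":0,"grip":0},
    {"xyz":[0,0,-30],"roll":0,"grip":0},
    {"xyz":[0,0,-35],"roll":0,"grip":0},
    {"xyz":[0,0,-35],"roll":0,"grip":0}
  ]
}}

```text
time_s: 44.63
position: [0.4587, -0.1074, 0.2729]
tcp_rot: [[0.998, 0.061, -0.006], [0.061, -0.998, 0.002], [-0.006, -0.003, -1.0]]
force: [1.0, -0.5, -0.6]
opening: 0.318
grasp_force: 30.0
```

```bash
python3 - <<'E'
from rel import *
M,K,im,d=snap('wrist'); W=cloud(M,K,d); hsv=cv2.cvtColor(im,cv2.COLOR_RGB2HSV)
g=(W[...,0]>.4)&(W[...,0]<.7)&(abs(W[...,1]+.11)<.05)&(hsv[...,0]>45)&(hsv[...,0]<82)&(hsv[...,1]>80)&(W[...,2]>.22)&(W[...,2]<.29)
P=W[g]; A=np.c_[P[:,:2],np.ones(len(P))]; print('plane',len(P),np.linalg.lstsq(A,P[:,2],rcond=None)[0],P[:,2].mean())
# handle target on the pad: coupon centre .5465,-.467 yaw 21.9
y=np.radians(21.9); h=np.array([.5465,-.467])-.0600*np.array([np.cos(y),np.sin(y)]); print(h)
rel(h[0],h[1],.028,21.9)
E
```

```text
plane 17065 [-0.01020995  0.00356034  0.26961254] 0.2638626391217646
[ 0.49082982 -0.48937927]
t 44.6833 tcp [ 0.4632 -0.1094  0.2801] tester [-0.1648  0.0058] yaw 3.5 j [-26.8  14.2  98.9  -0.   66.4  59.8] f [ 3.  -0.7  3.2] open 0.313 29.997683675028384
tool shift mm [  2.5 379.7 254. ] roll -0.3212
```

Call:
{"name": "move_arm", "arguments": {
  "increments": [
    {"xyz":[0,12,0],"roll":0,"grip":0},
    {"xyz":[0,26,0],"roll":0,"grip":0},
    {"xyz":[0,34,0],"roll":0,"grip":0},
    {"xyz":[0,34,0],"roll":0,"grip":0},
    {"xyz":[0,34,0],"roll":0,"grip":0}
  ]
}}

```text
time_s: 45.1
position: [0.4677, -0.2487, 0.2708]
tcp_rot: [[0.998, 0.061, -0.005], [0.061, -0.998, 0.003], [-0.005, -0.003, -1.0]]
force: [0.4, 1.1, -1.4]
opening: 0.317
grasp_force: 30.0
```

Call:
{"name": "move_arm", "arguments": {
  "increments": [
    {"xyz":[0,34,0],"roll":0,"grip":0},
    {"xyz":[0,34,0],"roll":0,"grip":0},
    {"xyz":[0,34,0],"roll":0,"grip":0},
    {"xyz":[0,34,0],"roll":0,"grip":0},
    {"xyz":[0,34,0],"roll":0,"grip":0}
  ]
}}

```text
time_s: 45.52
position: [0.4777, -0.4187, 0.2699]
tcp_rot: [[0.998, 0.06, -0.005], [0.06, -0.998, 0.004], [-0.004, -0.005, -1.0]]
force: [-0.0, 0.7, -1.6]
opening: 0.321
grasp_force: 30.0
```

Call:
{"name": "move_arm", "arguments": {
  "increments": [
    {"xyz":[0,34,0],"roll":0,"grip":0},
    {"xyz":[0,25,0],"roll":-0.1,"grip":0},
    {"xyz":[0,8,0],"roll":-0.117,"grip":0},
    {"xyz":[0,0,0],"roll":-0.104,"grip":0},
    {"xyz":[0,0,0],"roll":0,"grip":0}
  ]
}}

```text
time_s: 45.93
position: [0.4826, -0.4847, 0.2692]
tcp_rot: [[0.928, 0.372, -0.005], [0.372, -0.928, 0.005], [-0.002, -0.007, -1.0]]
force: [-0.3, 0.9, -1.9]
opening: 0.321
grasp_force: 30.0
```

Call:
{"name": "move_arm", "arguments": {
  "increments": [
    {"xyz":[0,0,0],"roll":0,"grip":0},
    {"xyz":[0,0,0],"roll":0,"grip":0}
  ]
}}

```text
time_s: 46.1
position: [0.4841, -0.4836, 0.2715]
tcp_rot: [[0.929, 0.37, -0.002], [0.371, -0.929, 0.003], [-0.001, -0.003, -1.0]]
force: [-0.0, 0.0, -0.8]
opening: 0.322
grasp_force: 30.0
```

```bash
python3 - <<'E'
from rel import *
rel(.4908,-.4894,.040,21.9)
E
```

```text
t 46.1 tcp [ 0.4841 -0.4836  0.2715] tester [-0.1668 -0.369 ] yaw 21.75 j [-54.3  32.6  69.4  -0.   78.3  14. ] f [-0.   0.  -0.8] open 0.322 29.997528484091163
tool shift mm [  4.4   8.7 231.4] roll -0.0027
```

Call:
{"name": "move_arm", "arguments": {
  "increments": [
    {"xyz":[2,4,30],"roll":0,"grip":0},
    {"xyz":[2,4,38],"roll":0,"grip":0},
    {"xyz":[0,0,38],"roll":0,"grip":0},
    {"xyz":[0,0,38],"roll":0,"grip":0},
    {"xyz":[0,0,38],"roll":0,"grip":0}
  ]
}}

```text
time_s: 46.52
position: [0.4917, -0.4894, 0.0898]
tcp_rot: [[0.928, 0.372, -0.0], [0.372, -0.928, -0.0], [-0.0, 0.0, -1.0]]
force: [0.8, 0.6, -0.5]
opening: 0.318
grasp_force: 30.0
```

Call:
{"name": "move_arm", "arguments": {
  "increments": [
    {"xyz":[0,0,30],"roll":0,"grip":0},
    {"xyz":[0,0,15],"roll":0,"grip":0},
    {"xyz":[0,0,0],"roll":0,"grip":0},
    {"xyz":[0,0,0],"roll":0,"grip":0},
    {"xyz":[0,0,0],"roll":0,"grip":0}
  ]
}}

```text
time_s: 46.93
position: [0.4926, -0.491, 0.0478]
tcp_rot: [[0.928, 0.372, 0.002], [0.372, -0.928, -0.002], [0.001, 0.003, -1.0]]
force: [-0.1, -1.0, -1.2]
opening: 0.319
grasp_force: 30.0
```

```bash
python3 - <<'E'
from rel import *
rel(.4908,-.4894,.0265,21.9)
E
```

```text
t 46.9333 tcp [ 0.4926 -0.491   0.0478] tester [-0.1587 -0.3769] yaw 21.86 j [-54.1  47.3  78.   -0.   54.5  14. ] f [-0.1 -1.  -1.2] open 0.319 29.997469154186547
tool shift mm [-1.1 -2.2 21.3] roll -0.0006
```

Call:
{"name": "move_arm", "arguments": {
  "increments": [
    {"xyz":[-1,-2,10],"roll":0,"grip":0},
    {"xyz":[0,0,7],"roll":0,"grip":0},
    {"xyz":[0,0,4],"roll":0,"grip":0},
    {"xyz":[0,0,0],"roll":0,"grip":0},
    {"xyz":[0,0,0],"roll":0,"grip":0}
  ]
}}

```text
time_s: 47.35
position: [0.4902, -0.4887, 0.0263]
tcp_rot: [[0.928, 0.373, 0.0], [0.373, -0.928, -0.0], [0.0, 0.0, -1.0]]
force: [-1.1, 1.7, 4.8]
opening: 0.315
grasp_force: 30.0
```

Call:
{"name": "move_arm", "arguments": {
  "increments": [
    {"xyz":[0,0,0],"roll":0,"grip":0},
    {"xyz":[0,0,0],"roll":0,"grip":0}
  ]
}}

```text
time_s: 47.52
position: [0.4901, -0.4888, 0.0263]
tcp_rot: [[0.928, 0.373, 0.0], [0.373, -0.928, -0.0], [0.0, 0.0, -1.0]]
force: [-1.3, 2.3, 5.5]
opening: 0.315
grasp_force: 30.0
```

```bash
python3 - <<'E'
from rel import *
rel(.4908,-.4894,.0265,21.9)
E
```

```text
t 47.5167 tcp [ 0.4901 -0.4888  0.0263] tester [-0.161  -0.3746] yaw 21.87 j [-54.1  48.8  78.8  -0.   52.3  14. ] f [-1.3  2.3  5.5] open 0.315 29.996624398045242
tool shift mm [ 0.4  0.8 -0.1] roll -0.0004
```

Touching the pad; release and rise to check.

Call:
{"name": "move_arm", "arguments": {
  "increments": [
    {"xyz":[0,0,0],"roll":0,"grip":70},
    {"xyz":[0,0,0],"roll":0,"grip":70},
    {"xyz":[0,0,0],"roll":0,"grip":70},
    {"xyz":[0,0,0],"roll":0,"grip":70},
    {"xyz":[0,0,0],"roll":0,"grip":70}
  ]
}}

```text
time_s: 47.93
position: [0.4901, -0.4887, 0.0249]
tcp_rot: [[0.928, 0.373, -0.0], [0.373, -0.928, 0.0], [-0.0, -0.0, -1.0]]
force: [-0.8, -0.3, -0.9]
opening: 0.61
grasp_force: 0.0
```

Call:
{"name": "move_arm", "arguments": {
  "increments": [
    {"xyz":[0,0,-5],"roll":0,"grip":70},
    {"xyz":[0,0,-25],"roll":0,"grip":70},
    {"xyz":[0,0,-40],"roll":0,"grip":70},
    {"xyz":[0,0,-40],"roll":0,"grip":70},
    {"xyz":[0,0,-40],"roll":0,"grip":70}
  ]
}}

```text
time_s: 48.35
position: [0.4898, -0.4884, 0.1766]
tcp_rot: [[0.928, 0.372, -0.001], [0.372, -0.928, 0.001], [-0.0, -0.001, -1.0]]
force: [0.0, -0.6, -0.1]
opening: 0.697
grasp_force: 0.0
```

Call:
{"name": "move_arm", "arguments": {
  "increments": [
    {"xyz":[-10,-30,-40],"roll":0,"grip":70},
    {"xyz":[-10,-30,-40],"roll":0,"grip":70},
    {"xyz":[-10,-30,-30],"roll":0,"grip":70},
    {"xyz":[0,0,0],"roll":0,"grip":70},
    {"xyz":[0,0,0],"roll":0,"grip":70}
  ]
}}

```text
time_s: 48.77
position: [0.4373, -0.4262, 0.2723]
tcp_rot: [[0.928, 0.373, 0.003], [0.373, -0.928, -0.004], [0.001, 0.005, -1.0]]
force: [-0.1, -0.1, 0.2]
opening: 0.701
grasp_force: 0.0
```

```bash
python3 - <<'E'
from h import *; from cp import coupon
st(); M,K,im,d=snap('wrist','pics/w15.png'); W=cloud(M,K,d)
coupon(W,im,.012,(.42,.65,-.58,-.38))
k=(W[...,2]>.274)&(W[...,2]<.285)&(np.hypot(W[...,0]-O[0],W[...,1]-O[1])<.055); P=W[k]
if len(P)>30: c,r=cv2.minEnclosingCircle(P[:,:2].astype(np.float32)); print('knob',len(P),tf(c),r)
k=(W[...,2]>.203)&(W[...,2]<.22)&(W[...,1]>-.27)&(W[...,1]<-.18); P=W[k]
if len(P): print('stem',len(P),tf(P.mean(0)))
E
```

```text
t 48.7667 tcp [ 0.4373 -0.4262  0.2723] tester [-0.21   -0.3089] yaw 21.88 j [-54.7  26.1  81.1   0.   72.5  13.4] f [-0.1 -0.1  0.2] open 0.701 0.0
green 4336 ((0.5454002618789673, -0.46508264541625977), (0.1491427719593048, 0.04932774230837822), 21.859683990478516)
handle top 285 [ 0.4898 -0.487   0.0572] ((0.4898622930049896, -0.4873201847076416), (0.01282656192779541, 0.02720627188682556), 22.592891693115234)
brass [389.4  52.8] 91 [ 0.6004 -0.4505  0.0183]
brass [389.  64.] 27 [ 0.5892 -0.4553  0.0182]
brass [388.   79.5] 36 [ 0.5733 -0.4616  0.018 ]
brass [376.1  82.7] 93 [ 0.5646 -0.4499  0.0182]
brass [387.   96.5] 36 [ 0.5553 -0.4687  0.0182]
brass [375. 107.] 39 [ 0.5388 -0.4603  0.0181]
brass [386. 114.] 33 [ 0.5364 -0.4763  0.0179]
brass [374. 127.] 39 [ 0.5167 -0.4691  0.0181]
brass [385. 132.] 27 [ 0.5163 -0.4843  0.0183]
```

View pics/w15.png

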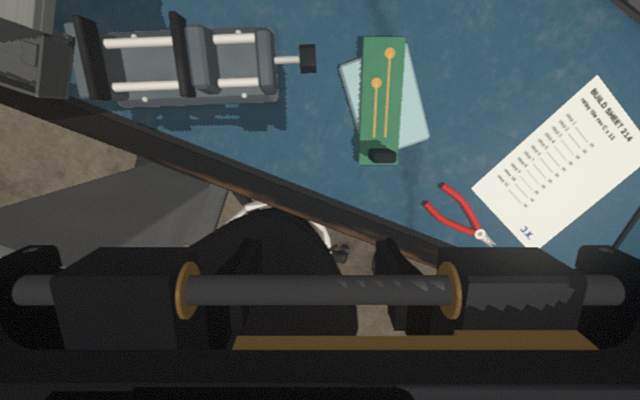

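```bash
python3 -c "
from rig import bot
print(bot.hand_in())"
```

```text
the job is handed in; nothing more can be done
None
```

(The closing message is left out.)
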